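# Pack preserve jars two high in the jar crate

## Task

Pack the four filled glass jars from the wooden board into the two empty end compartments of the low wooden jar crate, two high and like on like. Do the bottom layer first: the large round jar into one end compartment and the large square jar into the other, either way round; only then stand the small round jar centred on the lid of the large round one and the small square jar centred on the lid of the large square one, with both square jars squared up with the crate. They are full glass jars, so set them down gently without dropping or tipping any, and leave the jar already packed in the middle compartment, the funnel and the spare lids alone.

Things in the scene. Friction and masses are not known exactly. Their poses are not given: they have to be found in the camera images.
- round_large_mid (a point): Large round jar of dark preserve with a steel lid: cylinder 68 mm in diameter, 108 mm high in all, about 0.5 kg. The straight glass wall reaches 86 mm above its underside, then a short shoulder, then the flat round lid 62 mm in diameter and 14 mm high. Its origin is at the jar's centre, half-way up, 54 mm above its underside; z runs up its axis. Round: any grasp yaw.
- square_large_mid (a point): Large square jar of dark preserve with a round steel lid: body 62 by 62 mm with rounded corners, 108 mm high in all, about 0.5 kg. The flat glass sides reach 86 mm above its underside, then a short shoulder, then the flat round lid 50 mm in diameter and 14 mm high. Its origin is at the jar's centre, half-way up, 54 mm above its underside; z runs up its axis. x and y are square to its flat sides.
- round_small_mid (a point): Small round jar, same make: 54 mm in diameter, 66 mm high in all, about 0.2 kg; straight wall up to 44 mm above its underside, then a short shoulder and a flat lid 48 mm in diameter and 14 mm high. Its origin is at the jar's centre, half-way up, 33 mm above its underside; z runs up its axis. Round: any grasp yaw.
- square_small_mid (a point): Small square jar, same make: 48 by 48 mm, 66 mm high in all, about 0.2 kg; flat sides up to 44 mm above its underside, then a short shoulder and a flat round lid 36 mm in diameter and 14 mm high. Its origin is at the jar's centre, half-way up, 33 mm above its underside; z runs up its axis. x and y are square to its flat sides.
- crate: Low wooden jar crate, fixed, 310 mm long (x), 110 mm wide (y); origin on the bench under its centre. Three compartments along x, each 90 by 90 mm inside, centres at x = -100, 0, +100 mm, y = 0; floor 8 mm above the bench. Long sides and dividers reach 42 mm, end boards with cleats 56 mm above the bench: hold large jars high on the wall. The middle one is taken, the end ones are empty.
- board: Wooden cooling board, fixed, 270 by 270 mm, its top 18 mm above the bench; origin on the bench under its centre. The four jars to pack stand upright on it at the start, about 135 mm apart, in any arrangement.
- packed_jar: Squat round jar, 78 mm in diameter, 68 mm high, already standing in the crate's middle compartment: leave it. Origin at the centre of its underside.
- funnel: Steel jam funnel standing wide end down on the bench, 110 mm in diameter, 68 mm high: leave it. Origin at the centre of its underside.
- lids: Pile of four spare steel lids on the bench, 64 mm in diameter, 36 mm high: leave it. Origin at the centre of its underside.

How it is judged:
By the outcome, as a careful person would: the job done as asked, in the order asked, and still so for the second after the job is handed in, with the robot touching nothing.
It also fails if it takes over 136 s, if anything falls off the work surface, if the arm or the gripper's body presses on something with over 40 N, if the wrist force passes 120 N, or if a joint passes its speed limit or range.

## Robot

A 6-joint arm with a two-finger parallel gripper is mounted at the origin on the work surface. World frame = base frame: x ahead of the robot, y to its left, z up, the work surface at z = 0. Lengths are in m, angles in rad, forces in N, time in s.
With the tool pointing down it reaches from about 0.25 to 0.775 m from the base axis. Payload 4 kg.
Tool frame: the origin (TCP) lies midway between the tips of the shut fingers; the grasp point (between the pads) lies 19 mm behind it; z points along the fingers, x is the direction in which the jaws open and shut, and the axes are right-handed (so a half turn about z gives the same grasp; the last joint's range is limited). The gripper opens to 85 mm and grips with 20 to 120 N. Pads are 22 mm wide; open, the fingers measure 114 mm over their backs; the gripper's body (76 mm by 85 mm) begins 54 mm behind the grasp point. The pads swing forward as they close: fully open they stand 13 mm farther back than shut.
Start: joints at [1.133, 0.087, 1.371, -0, 1.684, -0.103], TCP at [0.181, 0.519, 0.205] pointing down, gripper open.
Joint ranges: [-3.1, 3.1], [-0.76, 2.03], [0.27, 2.55], [-1.08, 4.22], [0.17, 2.65], [-2.57, 2.57]. Speed limits (rad/s): [2.79, 2.79, 3.14, 3.14, 3.14, 3.14].

## Interface

Orientations are given as [roll, pitch, yaw] about the fixed x, y, z axes, in that order (R = Rz(yaw) Ry(pitch) Rx(roll)).
In Python, from station import manip gives the robot as it stands.
- The arm moves only by the tool move_arm, never from a script. Its argument "increments" is a list of rows, each a list of 7 numbers: the opening, from 0 (shut) to 1 (fully open), then the shift along the tool's x, y, z scaled (see below), then the turn, a rotation vector about the tool's x, y, z scaled (see below). A call has 1 to 10 rows; each row is the pose to reach, as a shift and turn from the pose commanded when the call began, along the tool's axes at that moment; what a row does not reach only later rows make up. The controller multiplies each number of a shift by 0.12 m and each number of a turn by 45 degrees. A row lasts 1/8 s, in which the tool goes at most 62.5 mm and 10.7 degrees, less where a joint would pass 70% of its speed; a pose out of reach is approached as far as the arm can. A call with a number of a shift or a turn outside -1 to 1 is refused whole. A call with a gripper value outside its range is refused whole. The fingers move at their own pace and stop on an object; the grip force is fixed at half the most. Time passes only in rows, so rows that repeat a pose let the fingers close. It gives the time, the measured TCP pose, the force and the opening at its end, in the units of the state.
- manip.get_obs(): the state, without advancing time (a new reading comes with each control period).
- manip.grab_frame(name): name is "scene" or "top"; returns (picture, depth): 400x640x3 uint8, blue, green, red; 400x640 float32, m along the optical axis (not along the pixel's ray), 0 where there is no reading.
- manip.camera_model(name): a dict with "mtx" (3x3 intrinsics, pixels), "cam_to_world" (4x4, takes a point from camera to world coordinates). Camera axes: x right, y down, z forward; pixel columns grow to the right and rows downward; lengths in m; the calibration is good to about 2 mm. A picture is of the moment at which its call begins. camera_model takes no time and is no camera call.
- manip.job_done(): hands the job in, once; it reports no verdict.
The state is a dict: "t": time; "qpos": joint angles; "joint_velocities": joint speeds; "joint_efforts": joint torques, N m; "eef_pos": TCP position; "tool_rot": TCP orientation; "wrist_force": force on the tool from outside, world axes, zero at the start; "ft_torque": the same for the moment, N m; "finger_gap": finger opening in m.
Only numpy, scipy, OpenCV 4.12 (cv2) and the standard library are available. Lean on these libraries where they do the work, as an engineer would, in place of code of your own. Each camera call takes 0.05 s, during which the arm holds its last target. There are 200 camera calls.

## Working session

There is one attempt and no reset: what is moved stays moved. The work goes in short steps, Python scripts to look and compute and a tool call to move; the robot and the scene stay as the last step left them, time stands still between calls to the robot, and variables do not carry over. Pictures are saved under pics/ and viewed, about 12 in all and at most 16, crops included, and the job is handed in when it is done.

Besides the shell and the picture viewer there is one more tool, called after "Request:" as name(argument=value, ...), one argument or row to a line, values as JSON. move_arm: Moves the arm, as the interface text tells. Shifts and turns lie within -1 to 1; 1 stands for 0.12 m of shift or 45 degrees of turn. Its arguments: {"type":"object","properties":{"increments":{"type":"array","items":{"type":"array","items":{"type":"number"}}}},"required":["increments"]}

```bash
ls; mkdir -p pics; python3 - <<'E'
from station import manip
import cv2,numpy as np
np.set_printoptions(precision=4,suppress=True)
print(manip.get_obs())
for n in("scene","top"):
    p,d=manip.grab_frame(n);cv2.imwrite(f"pics/{n}0.png",p);np.save(f"pics/{n}0.npy",d)
    m=manip.camera_model(n);print(n,m["mtx"],m["cam_to_world"])
E
```

```text
pics
{'t': 0.0, 'qpos': array([ 1.1329,  0.088 ,  1.3723,  0.    ,  1.6836, -0.1031]), 'joint_velocities': array([-0.0005,  0.0003,  0.0009, -0.    ,  0.0003,  0.0017]), 'joint_efforts': array([  0.0002, -35.1849, -31.3283,  -0.0002,   0.0106,  -0.    ]), 'eef_pos': array([0.1805, 0.519 , 0.2038]), 'tool_rot': array([-3.1414,  0.0023,  1.236 ]), 'wrist_force': array([ 0.1242,  0.3091, -0.0851]), 'ft_torque': array([-0.0013, -0.0153,  0.0236]), 'finger_gap': 0.08562641114021431}
scene [[436.7678   0.     317.6652]
 [  0.     436.7678 199.536 ]
 [  0.       0.       1.    ]] [[ 0.4865  0.6446 -0.5897  1.2205]
 [ 0.8734 -0.3743  0.3114 -0.3389]
 [-0.02   -0.6666 -0.7452  0.8783]
 [ 0.      0.      0.      1.    ]]
top [[413.1544   0.     316.4817]
 [  0.     413.1544 209.5546]
 [  0.       0.       1.    ]] [[-0.0096 -0.9907  0.1356  0.4799]
 [-0.9995  0.0136  0.0284 -0.0219]
 [-0.03   -0.1352 -0.9904  0.9616]
 [ 0.      0.      0.      1.    ]]
```

View pics/top0.png

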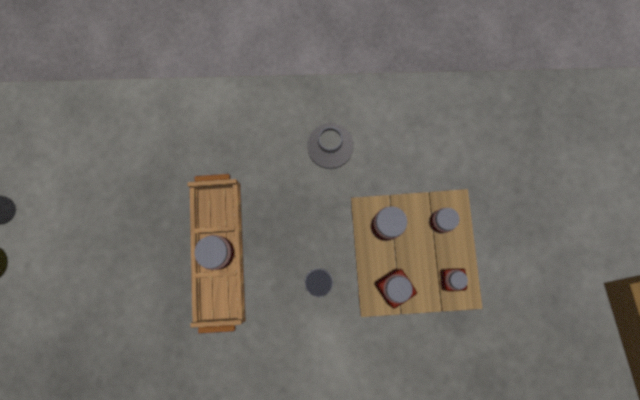

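View pics/scene0.png

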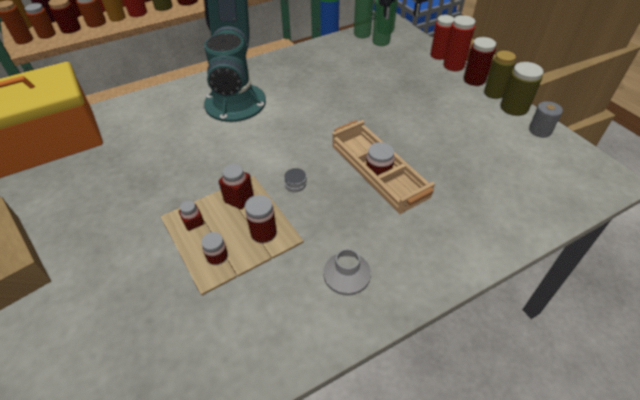

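The top view shows the crate at (216,254) with its long axis close to vertical, and the packed jar at (213,253). On the board, the large round jar is at (390,222), the small round at (445,220), the large square at (398,290) and turned, and the small square at (455,280). The funnel is at (330,145) and the lids at (318,283). The scene view agrees.

```bash
cat > h.py <<'E'
from station import manip
import cv2,numpy as np
np.set_printoptions(precision=4,suppress=True)
def cloud(n,d):
    m=manip.camera_model(n);K=m["mtx"];T=m["cam_to_world"]
    v,u=np.mgrid[:d.shape[0],:d.shape[1]]
    P=np.stack([(u-K[0,2])/K[0,0]*d,(v-K[1,2])/K[1,1]*d,d],-1)
    return P@T[:3,:3].T+T[:3,3]
def ray(n,uv,z):
    m=manip.camera_model(n);K=m["mtx"];T=m["cam_to_world"]
    uv=np.atleast_2d(uv).astype(float)
    r=np.c_[(uv-K[:2,2])/K[0,0],np.ones(len(uv))]@T[:3,:3].T
    return T[:3,3]+r*((z-T[2,3])/r[:,2])[:,None]
def blobs(P,d,lo,hi,box,amin=15):
    m=((d>0)&(P[...,2]>lo)&(P[...,2]<hi)&(P[...,0]>box[0])&(P[...,0]<box[1])&(P[...,1]>box[2])&(P[...,1]<box[3])).astype(np.uint8)
    n,l,s,c=cv2.connectedComponentsWithStats(m)
    for i in range(1,n):
        if s[i,4]>=amin:
            Q=P[l==i];yield c[i],s[i,4],Q
E
python3 - <<'E'
from h import *
for n in("top","scene"):
    d=np.load(f"pics/{n}0.npy");P=cloud(n,d)
    print(n,"bench z",np.median(P[...,2][(d>0)&(abs(P[...,2])<.01)]))
    for lo,hi in((.115,.14),(.074,.095),(.06,.08),(.045,.0575),(.028,.04)):
        for c,a,Q in blobs(P,d,lo,hi,(.2,.75,-.4,.45)):
            x0,x1=np.percentile(Q,[1,99],axis=0)
            print(lo,c.round(1),a,"ctr",Q.mean(0),"mid",(x0+x1)/2,"size",x1-x0)
# board / crate by colour
p=cv2.imread("pics/top0.png");hsv=cv2.cvtColor(p,cv2.COLOR_BGR2HSV)
m=cv2.inRange(hsv,(8,60,60),(28,255,255));m=cv2.morphologyEx(m,cv2.MORPH_CLOSE,np.ones((5,5)))
for c in cv2.findContours(m,cv2.RETR_EXTERNAL,cv2.CHAIN_APPROX_NONE)[0]:
    if cv2.contourArea(c)>1000:
        b=cv2.boxPoints(cv2.minAreaRect(c))
        for z in(.018,.042): 
            w=ray("top",b,z);print("rect",b.tolist(),z,w[:,:2],w.mean(0),np.linalg.norm(np.diff(w,axis=0),axis=1))
p2=cv2.resize(p[170:340,170:500],None,fx=2.4,fy=2.4,interpolation=cv2.INTER_CUBIC);cv2.imwrite("pics/c1.png",p2)
E
```

```text
top bench z -0.0005876855081541343
0.115 [391.2 221.3] 743 ctr [ 0.5683 -0.1491  0.1249] mid [ 0.5684 -0.1494  0.1223] size [0.0585 0.0578 0.0114]
0.115 [398.8 288.9] 519 ctr [ 0.4337 -0.1595  0.1249] mid [ 0.4335 -0.1596  0.1222] size [0.0467 0.0472 0.0125]
0.074 [447.  218.6] 417 ctr [ 0.5771 -0.2736  0.0827] mid [ 0.5773 -0.2742  0.0804] size [0.0445 0.0449 0.0118]
0.074 [378.  231.6] 38 ctr [ 0.5512 -0.1268  0.0832] mid [ 0.5565 -0.1336  0.0843] size [0.0426 0.0348 0.0202]
0.074 [210.  251.8] 675 ctr [0.5125 0.2336 0.0759] mid [0.5127 0.2333 0.0766] size [0.0649 0.0654 0.0051]
0.074 [385.8 276.5] 33 ctr [ 0.4569 -0.1402  0.0847] mid [ 0.4552 -0.1418  0.0845] size [0.0341 0.0432 0.0207]
0.074 [458.3 279.7] 250 ctr [ 0.4491 -0.29    0.0827] mid [ 0.4485 -0.2909  0.0809] size [0.0329 0.0341 0.0118]
0.06 [329.8 147.6] 49 ctr [ 0.7419 -0.0272  0.0656] mid [ 0.7432 -0.0273  0.0653] size [0.0125 0.0436 0.0103]
0.06 [438.7 221.9] 116 ctr [ 0.5717 -0.2595  0.0678] mid [ 0.5774 -0.2697  0.0701] size [0.0502 0.0412 0.0195]
0.06 [377.  232.2] 36 ctr [ 0.5509 -0.1262  0.0705] mid [ 0.5554 -0.
[... 5978 characters left out ...]
42 [[ 0.6327 -0.0712]
 [ 0.6515 -0.3447]
 [ 0.3868 -0.35  ]
 [ 0.3673 -0.0872]] [ 0.5096 -0.2133  0.042 ] [0.2742 0.2648 0.2635]
rect [[186.77786254882812, 174.55792236328125], [241.923095703125, 173.3846435546875], [245.29953002929688, 332.0787353515625], [190.154296875, 333.25201416015625]] 0.018 [[0.6965 0.31  ]
 [0.6971 0.1794]
 [0.3358 0.1664]
 [0.3339 0.2903]] [0.5158 0.2365 0.018 ] [0.1306 0.3616 0.1239]
rect [[186.77786254882812, 174.55792236328125], [241.923095703125, 173.3846435546875], [245.29953002929688, 332.0787353515625], [190.154296875, 333.25201416015625]] 0.042 [[0.691  0.3016]
 [0.6916 0.1743]
 [0.3395 0.1616]
 [0.3376 0.2824]] [0.5149 0.23   0.042 ] [0.1273 0.3524 0.1208]
```

View pics/c1.png

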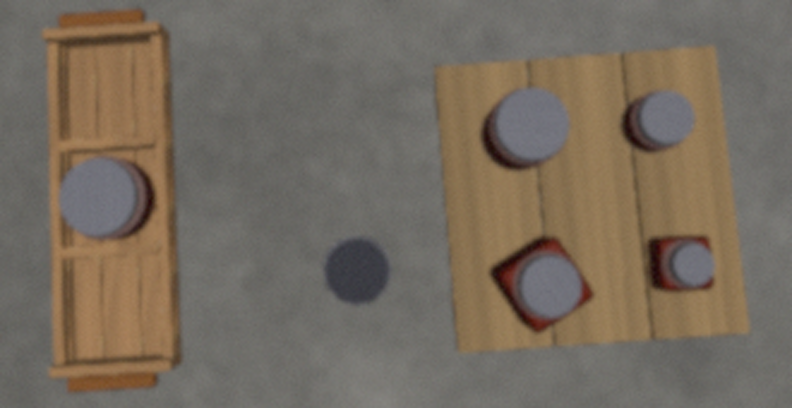

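```bash
cat >> h.py <<'E'
def goto(tgt,yaw=None):
    "units (per call) to a world TCP target from the present measured pose"
    o=manip.get_obs();a=o["tool_rot"];R=cv2.Rodrigues(np.array([0,0,a[2]]))[0]@np.diag([1,-1,-1.])
    s=R.T@(np.array(tgt)-o["eef_pos"])/.12
    print("t %.2f"%o["t"],"at",o["eef_pos"],a,"gap",o["finger_gap"],"F",o["wrist_force"])
    print("shift units",s, "turn z units",None if yaw is None else -(yaw-a[2])/(np.pi/4))
E
python3 - <<'E'
from h import *
D={n:np.load(f"pics/{n}0.npy") for n in("top","scene")}
C={n:cloud(n,D[n]) for n in D}
for name,c,lo,hi in(("LS",(.4345,-.160),.035,.1),("SS",(.4495,-.2912),.03,.058)):
    U=[]
    for n,off in(("top",(.001,-.0007)),("scene",(-.001,.0007))):
        P=C[n];m=(D[n]>0)&(P[...,2]>lo)&(P[...,2]<hi)&(np.hypot(P[...,0]-c[0],P[...,1]-c[1])<.05)
        U.append(P[m][:,:2]+off)
    U=np.vstack(U).astype(np.float32);r=cv2.minAreaRect(U);print(name,len(U),r)
# crate long-side edges: fit lines to points 36..46 mm high
for n in D:
    P=C[n];dx=P[...,0]-.516;dy=P[...,1]-.2317;t=.048
    a=dx*np.cos(t)+dy*np.sin(t);b=-dx*np.sin(t)+dy*np.cos(t)
    for s in(1,-1):
        m=(D[n]>0)&(P[...,2]>.034)&(P[...,2]<.046)&(abs(a)<.135)&(b*s>.042)&(b*s<.062)&(abs(a)>.06)
        k=np.polyfit(a[m],b[m],1);print(n,s,m.sum(),"slope",k[0],"off",k[1])
E
```

```text
LS 779 ((0.4342101216316223, -0.16069123148918152), (0.06525090336799622, 0.06463281810283661), 32.07414245605469)
SS 292 ((0.4497416019439697, -0.29079270362854004), (0.050202418118715286, 0.04905662313103676), 4.0913472175598145)
top 1 350 slope 0.005332906232259757 off 0.050041063231567026
top -1 343 slope 0.005300442865795295 off -0.04963566120018862
scene 1 188 slope 0.0049146473669824196 off 0.04860479392387354
scene -1 192 slope 0.004884317204904539 off -0.051031604320474294
```

```bash
python3 - <<'E'
from h import *
goto((.569,-.150,.2),1.624)
E
```

```text
t 0.10 at [0.1805 0.519  0.2039] [-3.1414  0.002   1.236 ] gap 0.08527377597099699 F [ 0.7271  0.1552 -0.4254]
shift units [-4.2015  4.8896  0.0328] turn z units -0.4940494509230977
```

Request:
move_arm(
  increments=[
    [1,0,0,0,0,0,-0.2],
    [1,0,0,0,0,0,-0.4],
    [1,0,0,0,0,0,-0.494],
    [1,0,0,0,0,0,-0.494],
  ],
)

```text
t: 0.6
eef_pos: [0.1806, 0.5192, 0.2044]
tool_rot: [-3.141, 0.001, 1.623]
wrist_force: [0.4, 0.0, -0.6]
finger_gap: 0.0852
```

```bash
python3 - <<'E'
from h import *
goto((.569,-.150,.2),1.624)
E
```

```text
t 0.60 at [0.1806 0.5192 0.2044] [-3.1411  0.001   1.6231] gap 0.08523689139881285 F [ 0.3778  0.     -0.6458]
shift units [-5.7381  2.9409  0.0368] turn z units -0.001203280293040083
```

Request:
move_arm(
  increments=[
    [1,-0.4,0.2,0,0,0,0],
    [1,-0.8,0.4,0,0,0,0],
    [1,-0.956,0.49,0.006,0,0,0],
    [1,-0.956,0.49,0.006,0,0,0],
  ],
)

```text
t: 1.1
eef_pos: [0.2462, 0.407, 0.2043]
tool_rot: [3.142, -0.0, 1.62]
wrist_force: [-1.0, 1.0, 1.0]
finger_gap: 0.0854
```

Request:
move_arm(
  increments=[
    [1,-0.4,0.2,0,0,0,0],
    [1,-0.8,0.4,0,0,0,0],
    [1,-0.956,0.49,0.006,0,0,0],
    [1,-0.956,0.49,0.006,0,0,0],
  ],
)

```text
t: 1.6
eef_pos: [0.3107, 0.2965, 0.2035]
tool_rot: [-3.141, -0.001, 1.622]
wrist_force: [0.0, 0.8, -0.1]
finger_gap: 0.0857
```

Request:
move_arm(
  increments=[
    [1,-0.4,0.2,0,0,0,0],
    [1,-0.8,0.4,0,0,0,0],
    [1,-0.956,0.49,0.006,0,0,0],
    [1,-0.956,0.49,0.006,0,0,0],
  ],
)

```text
t: 2.1
eef_pos: [0.3754, 0.1856, 0.2026]
tool_rot: [-3.141, -0.001, 1.623]
wrist_force: [-0.6, -0.8, 1.1]
finger_gap: 0.0852
```

Request:
move_arm(
  increments=[
    [1,-0.4,0.2,0,0,0,0],
    [1,-0.8,0.4,0,0,0,0],
    [1,-0.956,0.49,0.006,0,0,0],
    [1,-0.956,0.49,0.006,0,0,0],
  ],
)

```text
t: 2.6
eef_pos: [0.4403, 0.0746, 0.2018]
tool_rot: [-3.141, -0.001, 1.624]
wrist_force: [-0.5, 0.2, 0.1]
finger_gap: 0.0852
```

Request:
move_arm(
  increments=[
    [1,-0.4,0.2,0,0,0,0],
    [1,-0.8,0.4,0,0,0,0],
    [1,-0.956,0.49,0.006,0,0,0],
    [1,-0.956,0.49,0.006,0,0,0],
  ],
)

```text
t: 3.1
eef_pos: [0.5049, -0.0366, 0.2009]
tool_rot: [-3.14, -0.002, 1.624]
wrist_force: [0.2, 0.5, -0.3]
finger_gap: 0.0852
```

Request:
move_arm(
  increments=[
    [1,-0.4,0.2,0,0,0,0],
    [1,-0.8,0.4,0,0,0,0],
    [1,-0.956,0.49,0.006,0,0,0],
    [1,-0.956,0.49,0.006,0,0,0],
    [1,-0.956,0.49,0.006,0,0,0],
  ],
)

```text
t: 3.72
eef_pos: [0.5693, -0.1468, 0.2009]
tool_rot: [-3.141, -0.001, 1.626]
wrist_force: [0.6, 0.3, -0.2]
finger_gap: 0.0854
```

```bash
python3 - <<'E'
from h import *
goto((.569,-.150,.063),1.624)
p,d=manip.grab_frame("scene");cv2.imwrite("pics/s1.png",p)
E
```

```text
t 3.73 at [ 0.5693 -0.1468  0.2009] [-3.1415 -0.0012  1.6262] gap 0.08541571673641656 F [ 0.5941  0.3101 -0.2019]
shift units [-0.0266 -0.0036  1.1496] turn z units 0.0028258587668665664
```

View pics/s1.png

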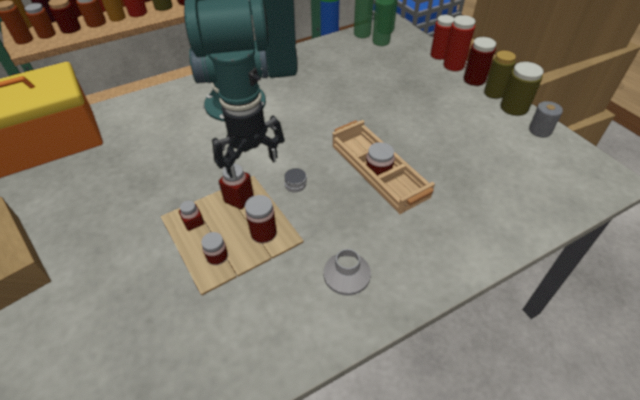

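The scene view shows the gripper's fingertips at about (218,163) and (280,150). I'll check that against the projected TCP, because the gripper looks too far back to be over the large round jar at (260,210).

```bash
python3 - <<'E'
from h import *
o=manip.get_obs();R=cv2.Rodrigues(np.array([0,0,o["tool_rot"][2]]))[0]@np.diag([1,-1,-1.])
for n in("scene","top"):
    p,d=manip.grab_frame(n)
    m=manip.camera_model(n);T=np.linalg.inv(m["cam_to_world"])
    for q in((0,0,0),(.05,0,0),(-.05,0,0),(0,0,-.1)):
        x=T[:3,:3]@(o["eef_pos"]+R@np.array(q))+T[:3,3];print(n,q,(m["mtx"]@x/x[2])[:2].round(1))
    P=cloud(n,d);k=(d>0)&(P[...,2]>.19)&(P[...,2]<.26)&(P[...,1]>-.3)&(P[...,1]<.1)
    print("pts .19-.26:",k.sum(),P[k].min(0),P[k].max(0),P[k].mean(0))
    cv2.imwrite(f"pics/{n}2.png",p)
a=cv2.imread("pics/scene2.png")[60:300,120:360];b=cv2.imread("pics/top2.png")[100:340,280:520]
cv2.imwrite("pics/ab.png",cv2.resize(np.hstack([a,b]),None,fx=1.6,fy=1.6))
E
```

```text
scene (0, 0, 0) [255.2 181. ]
scene (0.05, 0, 0) [275.5 172. ]
scene (-0.05, 0, 0) [234.3 190.2]
scene (0, 0, -0.1) [248.9 146.1]
pts .19-.26: 338 [-0.0549 -0.2036  0.1901] [0.5866 0.0998 0.2598] [ 0.2001 -0.0432  0.2167]
top (0, 0, 0) [396.2 216.4]
top (0.05, 0, 0) [369.  218.2]
top (-0.05, 0, 0) [423.4 214.5]
top (0, 0, -0.1) [406.2 209. ]
pts .19-.26: 5 [ 0.5558 -0.1003  0.2494] [ 0.5596 -0.0919  0.2521] [ 0.5577 -0.0967  0.2511]
```

View pics/ab.png

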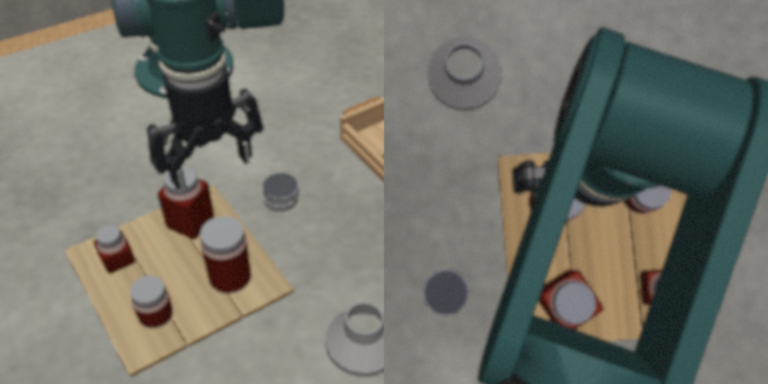

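Fingertips at (232,176) and (274,160) in the scene view match the projected TCP to within a few pixels, so the gripper is over the large round jar. I'll descend and grip.

Request:
move_arm(
  increments=[
    [1,-0.02,-0.004,0.2,0,0,0],
    [1,-0.02,-0.004,0.4,0,0,0],
    [1,-0.02,-0.004,0.6,0,0,0],
    [1,-0.02,-0.004,0.6,0,0,0],
  ],
)

```text
t: 4.38
eef_pos: [0.5675, -0.1501, 0.1265]
tool_rot: [-3.137, -0.002, 1.625]
wrist_force: [-0.3, -0.5, 0.6]
finger_gap: 0.0852
```

Request:
move_arm(
  increments=[
    [1,0,0,0.2,0,0,0],
    [1,0,0,0.4,0,0,0],
    [1,0,0,0.55,0,0,0],
    [1,0,0,0.55,0,0,0],
  ],
)

```text
t: 4.88
eef_pos: [0.5685, -0.151, 0.0617]
tool_rot: [-3.139, -0.001, 1.624]
wrist_force: [0.1, 0.3, -0.6]
finger_gap: 0.0853
```

```bash
python3 - <<'E'
from h import *
goto((.569,-.150,.063),1.624)
E
```

```text
t 4.88 at [ 0.5685 -0.151   0.0617] [-3.1394 -0.0011  1.6243] gap 0.08530346550023499 F [ 0.0597  0.3175 -0.5613]
shift units [ 0.008   0.0046 -0.0108] turn z units 0.0003218344411171618
```

Request:
move_arm(
  increments=[
    [0,0,0,0,0,0,0],
    [0,0,0,0,0,0,0],
    [0,0,0,0,0,0,0],
    [0,0,0,0,0,0,0],
    [0,0,0,0,0,0,0],
    [0,0,0,0,0,0,0],
  ],
)

```text
t: 5.62
eef_pos: [0.571, -0.1515, 0.0651]
tool_rot: [3.137, 0.001, 1.624]
wrist_force: [-0.2, 2.2, 5.0]
finger_gap: 0.0649
```

Request:
move_arm(
  increments=[
    [0,0,0,0,0,0,0],
    [0,0,0,0,0,0,0],
    [0,0,0,0,0,0,0],
  ],
)

```text
t: 6.0
eef_pos: [0.571, -0.1515, 0.0651]
tool_rot: [3.137, 0.001, 1.624]
wrist_force: [-0.3, 2.2, 5.1]
finger_gap: 0.0649
```

```bash
python3 - <<'E'
from h import *
goto((.569,-.150,.063),1.624)
p,d=manip.grab_frame("scene");cv2.imwrite("pics/s3.png",cv2.resize(p[100:280,150:350],None,fx=3,fy=3))
E
```

```text
t 6.00 at [ 0.571  -0.1515  0.0651] [3.1371 0.0008 1.6243] gap 0.06485112554005897 F [-0.2851  2.1711  5.0747]
shift units [ 0.0132 -0.0156  0.0177] turn z units 0.00038588722924773783
```

View pics/s3.png

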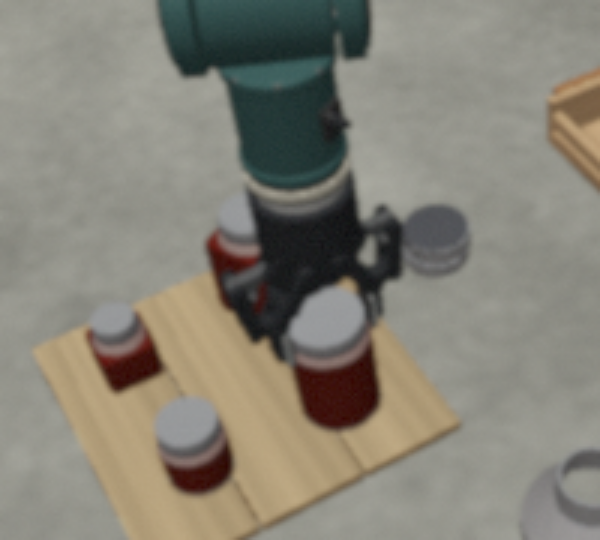

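```bash
python3 - <<'E'
from h import *
o=manip.get_obs()
for n in("scene","top"):
    p,d=manip.grab_frame(n);P=cloud(n,d)
    m=manip.camera_model(n);T=np.linalg.inv(m["cam_to_world"])
    for q in((.571,-.1515,.065),(.571,-.1515,.126),(.571,-.1515,.138),(.571,-.1515,.25)):
        x=T[:3,:3]@np.array(q)+T[:3,3];print(n,q,(m["mtx"]@x/x[2])[:2].round(1))
    for lo,hi in((.115,.132),(.14,.18),(.18,.22),(.22,.26)):
        for c,a,Q in blobs(P,d,lo,hi,(.45,.7,-.25,-.05)): print(n,lo,c.round(1),a,"mean",Q.mean(0),"min",Q.min(0),"max",Q.max(0))
E
```

```text
scene (0.571, -0.1515, 0.065) [261.  221.7]
scene (0.571, -0.1515, 0.126) [257.9 205. ]
scene (0.571, -0.1515, 0.138) [257.2 201.6]
scene (0.571, -0.1515, 0.25) [250.6 165.9]
scene 0.115 [231.7 178. ] 30 mean [ 0.4549 -0.1703  0.1221] min [ 0.4512 -0.1785  0.1156] max [ 0.4603 -0.1641  0.1277]
scene 0.115 [259.  207.4] 509 mean [ 0.5779 -0.1517  0.1248] min [ 0.5453 -0.1981  0.115 ] max [ 0.6033 -0.1057  0.1317]
scene 0.14 [255.1 197.8] 502 mean [ 0.5785 -0.1562  0.1609] min [ 0.5553 -0.2186  0.1404] max [ 0.5916 -0.0858  0.1799]
scene 0.18 [252.4 187.4] 559 mean [ 0.579  -0.1578  0.1959] min [ 0.5539 -0.2201  0.1803] max [ 0.6004 -0.0846  0.2197]
scene 0.22 [252.5 178.6] 472 mean [ 0.5987 -0.1603  0.2411] min [ 0.5635 -0.1894  0.2205] max [ 0.6104 -0.1159  0.26  ]
top (0.571, -0.1515, 0.065) [388.2 223. ]
top (0.571, -0.1515, 0.126) [392.4 219.9]
top (0.571, -0.1515, 0.138) [393.3 219.3]
top (0.571, -0.1515, 0.25) [403.3 212. ]
top 0.115 [389.9 233.8] 44 mean [ 0.5432 -0.1458  0.1237] min [ 0.5389 -0.1633  0.1158] max [ 0.5508 -0.1369  0.1276]
top 0.115 [398.2 278.6] 62 mean [ 0.4537 -0.1592  0.1244] min [ 0.4508 -0.1764  0.1162] max [ 0.4587 -0.1429  0.128 ]
top 0.18 [366.1 218.4] 127 mean [ 0.5666 -0.0917  0.1988] min [ 0.5543 -0.1027  0.1825] max [ 0.581  -0.084   0.2049]
top 0.22 [394.8 231.7] 56 mean [ 0.5377 -0.1368  0.2426] min [ 0.5328 -0.1616  0.225 ] max [ 0.5461 -0.1229  0.2599]
```

The finger and lid depths agree: the fingers are centred near x=0.567 and the jar near 0.572, and the lid is still level at 0.125. The grip is centred, so I'll test-lift by 20 mm.

Request:
move_arm(
  increments=[
    [0,0,0,-0.06,0,0,0],
    [0,0,0,-0.12,0,0,0],
    [0,0,0,-0.18,0,0,0],
    [0,0,0,-0.18,0,0,0],
    [0,0,0,-0.18,0,0,0],
  ],
)

```text
t: 6.78
eef_pos: [0.569, -0.1515, 0.0839]
tool_rot: [-3.141, -0.0, 1.624]
wrist_force: [-0.3, -0.4, -3.2]
finger_gap: 0.0651
```

```bash
python3 - <<'E'
from h import *
goto((.6159,.2365,.2),1.624)
p,d=manip.grab_frame("scene");P=cloud("scene",d);cv2.imwrite("pics/s4.png",p)
for c,a,Q in blobs(P,d,.135,.156,(.45,.7,-.25,-.05)): print(c.round(1),a,"mean",Q.mean(0),"min",Q.min(0),"max",Q.max(0))
E
```

```text
t 6.78 at [ 0.569  -0.1515  0.0839] [-3.141  -0.0003  1.6239] gap 0.06507933289338735 F [-0.2899 -0.387  -3.1639]
shift units [ 3.2083  0.5616 -0.9671] turn z units -0.00011549787243066852
[257.7 201.2] 537 mean [ 0.5758 -0.1515  0.1442] min [ 0.5422 -0.1981  0.1351] max [ 0.6012 -0.1052  0.1559]
```

Request:
move_arm(
  increments=[
    [0,0,0,-0.2,0,0,0],
    [0,0,0,-0.4,0,0,0],
    [0,0,0,-0.6,0,0,0],
    [0,0,0,-0.8,0,0,0],
    [0,0,0,-0.9,0,0,0],
    [0,0,0,-0.9,0,0,0],
  ],
)

```text
t: 7.58
eef_pos: [0.5697, -0.1517, 0.193]
tool_rot: [3.14, 0.001, 1.624]
wrist_force: [1.5, 0.4, -4.4]
finger_gap: 0.0646
```

Request:
move_arm(
  increments=[
    [0,0.1,0.02,0,0,0,0],
    [0,0.3,0.05,0,0,0,0],
    [0,0.6,0.1,0,0,0,0],
    [0,0.9,0.15,0,0,0,0],
  ],
)

```text
t: 8.07
eef_pos: [0.5808, -0.0408, 0.1905]
tool_rot: [-3.139, -0.001, 1.624]
wrist_force: [0.5, 0.5, -4.8]
finger_gap: 0.0648
```

Request:
move_arm(
  increments=[
    [0,0.3,0.05,0,0,0,0],
    [0,0.6,0.1,0,0,0,0],
    [0,0.9,0.15,0,0,0,0],
  ],
)

```text
t: 8.45
eef_pos: [0.5928, 0.0682, 0.1905]
tool_rot: [-3.139, -0.001, 1.625]
wrist_force: [0.6, -0.2, -4.7]
finger_gap: 0.0648
```

Request:
move_arm(
  increments=[
    [0,0.3,0.05,0,0,0,0],
    [0,0.6,0.1,0,0,0,0],
    [0,0.9,0.15,0,0,0,0],
  ],
)

```text
t: 8.82
eef_pos: [0.6049, 0.1769, 0.1904]
tool_rot: [-3.138, -0.0, 1.625]
wrist_force: [0.9, 0.1, -4.3]
finger_gap: 0.0646
```

Request:
move_arm(
  increments=[
    [0,0.25,0.05,0,0,0,0],
    [0,0.45,0.1,0,0,0,0],
    [0,0.5,0.11,0,0,0,0],
    [0,0.5,0.11,0,0,0,0],
    [0,0.5,0.11,0,0,0,0],
  ],
)

```text
t: 9.45
eef_pos: [0.616, 0.2343, 0.1923]
tool_rot: [-3.141, 0.001, 1.623]
wrist_force: [-0.6, -0.5, -3.7]
finger_gap: 0.0647
```

```bash
python3 - <<'E'
from h import *
goto((.6159,.2365,.0551),1.624)
for n in("scene","top"):
    p,d=manip.grab_frame(n);P=cloud(n,d);cv2.imwrite(f"pics/{n}5.png",p)
    for lo,hi in((.12,.235),(.235,.26)):
        for c,a,Q in blobs(P,d,lo,hi,(.5,.7,.15,.32)): print(n,c.round(1),a,"mean",Q.mean(0),"min",Q.min(0),"max",Q.max(0))
    if n=="scene": cv2.imwrite("pics/s5c.png",cv2.resize(p[50:250,260:500],None,fx=2.5,fy=2.5))
E
```

```text
t 9.45 at [0.616  0.2343 0.1923] [-3.1414  0.0006  1.6226] gap 0.06466511452795909 F [-0.5574 -0.4874 -3.6528]
shift units [ 0.018  -0.0002  1.1434] turn z units -0.0017784638360211307
scene [409.  145.1] 798 mean [0.6359 0.2173 0.1925] min [0.5947 0.189  0.146 ] max [0.6513 0.2611 0.235 ]
scene [414.3 122.3] 504 mean [0.627  0.2296 0.2494] min [0.5943 0.1866 0.235 ] max [0.6476 0.2803 0.2599]
top [203.9 205.8] 419 mean [0.5952 0.2131 0.1938] min [0.581  0.1943 0.1468] max [0.6288 0.2522 0.2349]
top [188.  200.2] 388 mean [0.597  0.2245 0.2503] min [0.5834 0.188  0.235 ] max [0.6118 0.2522 0.2573]
```

View pics/s5c.png

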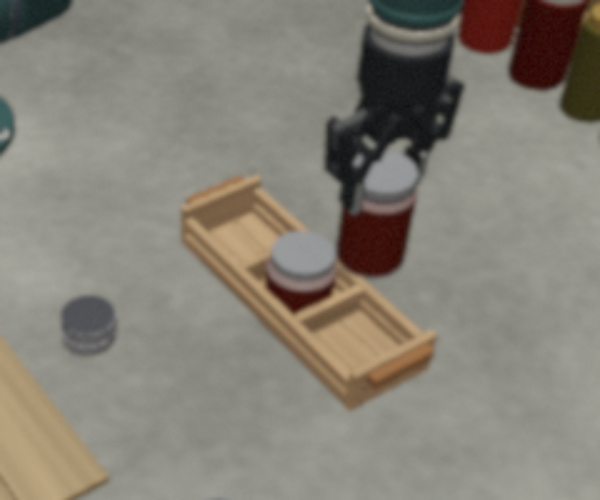

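The jar hangs upright in the grip above the far compartment, and the measured edges put its centre at x≈0.616 as wanted. I'll lower it.

Request:
move_arm(
  increments=[
    [0,0.015,0,0.25,0,0,0],
    [0,0.015,0,0.5,0,0,0],
    [0,0.015,0,0.75,0,0,0],
    [0,0.015,0,0.95,0,0,0],
    [0,0.015,0,0.95,0,0,0],
    [0,0.015,0,0.95,0,0,0],
  ],
)

```text
t: 10.3
eef_pos: [0.6167, 0.2371, 0.0798]
tool_rot: [3.139, -0.001, 1.623]
wrist_force: [-0.3, -0.2, -3.3]
finger_gap: 0.065
```

```bash
python3 - <<'E'
from h import *
goto((.6159,.2365,.0551),1.624)
E
```

```text
t 10.30 at [0.6167 0.2371 0.0798] [ 3.1393 -0.0005  1.6233] gap 0.06500084380024422 F [-0.3323 -0.1913 -3.2646]
shift units [-0.0045 -0.0073  0.2062] turn z units -0.0008367433404901774
```

Request:
move_arm(
  increments=[
    [0,0,0,0.06,0,0,0],
    [0,0,0,0.12,0,0,0],
    [0,0,0,0.16,0,0,0],
    [0,0,0,0.18,0,0,0],
    [0,0,0,0.19,0,0,0],
    [0,0,0,0.19,0,0,0],
  ],
)

```text
t: 11.05
eef_pos: [0.616, 0.2373, 0.0557]
tool_rot: [3.141, -0.0, 1.624]
wrist_force: [0.3, 0.4, -4.5]
finger_gap: 0.0648
```

Request:
move_arm(
  increments=[
    [0,0,0,0.005,0,0,0],
    [0,0,0,0.01,0,0,0],
    [0,0,0,0.01,0,0,0],
  ],
)

```text
t: 11.42
eef_pos: [0.6163, 0.2374, 0.0553]
tool_rot: [3.14, -0.0, 1.624]
wrist_force: [-0.8, -0.3, -0.7]
finger_gap: 0.0646
```

```bash
python3 - <<'E'
from h import *
goto((.6159,.2365,.0551),1.624)
E
```

```text
t 11.43 at [0.6163 0.2374 0.0553] [ 3.1401 -0.0004  1.624 ] gap 0.064632964513793 F [-0.8489 -0.2784 -0.7234]
shift units [-0.0075 -0.004   0.0016] turn z units -1.1860430067103955e-05
```

Contact: Fz went from −4.5 to −0.7 at the predicted height. I'll release and withdraw.

Request:
move_arm(
  increments=[
    [0,0,0,0.004,0,0,0],
    [0.9,0,0,0.004,0,0,0],
    [1,0,0,0.004,0,0,0],
    [1,0,0,0.004,0,0,0],
    [1,0,0,0.004,0,0,0],
  ],
)

```text
t: 12.05
eef_pos: [0.6159, 0.2373, 0.0538]
tool_rot: [3.141, -0.0, 1.624]
wrist_force: [-0.7, 0.3, -0.4]
finger_gap: 0.0849
```

Request:
move_arm(
  increments=[
    [1,0,0,-0.1,0,0,0],
    [1,0,0,-0.4,0,0,0],
    [1,0,0,-0.7,0,0,0],
    [1,0,0,-1,0,0,0],
    [1,0,0,-1,0,0,0],
  ],
)

```text
t: 12.68
eef_pos: [0.6182, 0.238, 0.1801]
tool_rot: [3.131, -0.002, 1.624]
wrist_force: [0.1, 0.5, 1.0]
finger_gap: 0.0855
```

```bash
python3 - <<'E'
from h import *
goto((.434,-.1605,.2),.56)
E
```

```text
t 12.68 at [0.6182 0.238  0.1801] [ 3.1313 -0.0025  1.6241] gap 0.08554695455586189 F [0.088  0.4614 1.0202]
shift units [-3.2345 -1.7099 -0.1662] turn z units 1.3548031458860703
```

Request:
move_arm(
  increments=[
    [1,-0.4,-0.2,-0.04,0,0,0],
    [1,-0.8,-0.42,-0.04,0,0,0],
    [1,-0.81,-0.427,-0.04,0,0,0],
  ],
)

```text
t: 13.05
eef_pos: [0.5681, 0.1347, 0.1778]
tool_rot: [-3.139, 0.001, 1.62]
wrist_force: [-0.2, -0.2, 0.4]
finger_gap: 0.0852
```

Request:
move_arm(
  increments=[
    [1,-0.4,-0.2,-0.04,0,0,0],
    [1,-0.8,-0.42,-0.04,0,0,0],
    [1,-0.81,-0.427,-0.04,0,0,0],
  ],
)

```text
t: 13.42
eef_pos: [0.5231, 0.0359, 0.1832]
tool_rot: [-3.141, 0.0, 1.62]
wrist_force: [1.2, 0.2, 0.1]
finger_gap: 0.0852
```

Request:
move_arm(
  increments=[
    [1,-0.4,-0.2,-0.04,0,0,0],
    [1,-0.8,-0.42,-0.04,0,0,0],
    [1,-0.81,-0.427,-0.04,0,0,0],
  ],
)

```text
t: 13.8
eef_pos: [0.4777, -0.0634, 0.1882]
tool_rot: [3.141, -0.0, 1.62]
wrist_force: [0.5, 0.4, 0.0]
finger_gap: 0.0851
```

Request:
move_arm(
  increments=[
    [1,-0.4,-0.2,-0.04,0,0,0.2],
    [1,-0.8,-0.42,-0.04,0,0,0.42],
    [1,-0.81,-0.427,-0.04,0,0,0.64],
    [1,-0.81,-0.427,-0.04,0,0,0.86],
    [1,-0.81,-0.427,-0.04,0,0,1],
    [1,-0.81,-0.427,-0.04,0,0,1],
  ],
)

```text
t: 14.55
eef_pos: [0.4331, -0.1605, 0.1928]
tool_rot: [-3.141, -0.001, 0.842]
wrist_force: [0.2, -0.1, 0.0]
finger_gap: 0.0853
```

Request:
move_arm(
  increments=[
    [1,0,0,0,0,0,0.2],
    [1,0,0,0,0,0,0.355],
    [1,0,0,0,0,0,0.355],
    [1,0,0,0,0,0,0.355],
  ],
)

```text
t: 15.05
eef_pos: [0.4323, -0.1614, 0.1929]
tool_rot: [-3.141, -0.0, 0.563]
wrist_force: [0.1, -0.1, 0.3]
finger_gap: 0.0853
```

```bash
python3 - <<'E'
from h import *
goto((.434,-.1605,.063),.56)
p,d=manip.grab_frame("scene");P=cloud("scene",d);cv2.imwrite("pics/s6.png",p)
for c,a,Q in blobs(P,d,.108,.125,(.5,.7,.15,.32)): print("placed LR",c.round(1),a,"mean",Q.mean(0),"min",Q.min(0),"max",Q.max(0))
cv2.imwrite("pics/s6c.png",cv2.resize(p[100:300,140:440],None,fx=2.5,fy=2.5))
E
```

```text
t 15.05 at [ 0.4323 -0.1614  0.1929] [-3.1413 -0.0003  0.5631] gap 0.0853462959718754 F [ 0.1463 -0.1244  0.305 ]
shift units [0.0159 0.0016 1.0824] turn z units 0.003991578495944574
placed LR [406.5 162.2] 365 mean [0.6185 0.2357 0.1149] min [0.5858 0.2063 0.1083] max [0.6478 0.269  0.1192]
```

View pics/s6c.png

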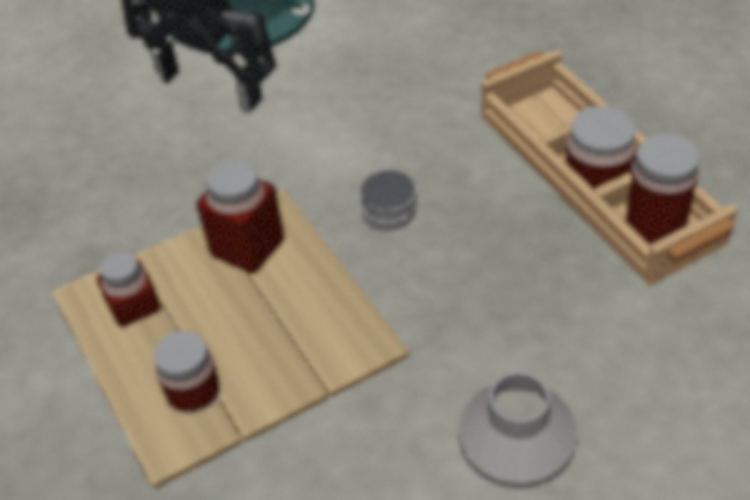

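The large round jar stands upright in the far compartment, its lid centred at (0.617,0.238) against a target of (0.616,0.2365). The gripper is above the large square jar at crop (240,220). I'll descend on it.

Request:
move_arm(
  increments=[
    [1,0.013,0,0.2,0,0,0],
    [1,0.013,0,0.4,0,0,0],
    [1,0.013,0,0.6,0,0,0],
    [1,0.013,0,0.8,0,0,0],
    [1,0.013,0,0.9,0,0,0],
    [1,0.013,0,0.9,0,0,0],
  ],
)

```text
t: 15.85
eef_pos: [0.4327, -0.1607, 0.0843]
tool_rot: [-3.14, 0.001, 0.56]
wrist_force: [0.5, -0.6, 0.2]
finger_gap: 0.0855
```

Request:
move_arm(
  increments=[
    [1,0,0,0.17,0,0,0],
    [1,0,0,0.17,0,0,0],
    [1,0,0,0.17,0,0,0],
  ],
)

```text
t: 16.23
eef_pos: [0.434, -0.1614, 0.0659]
tool_rot: [3.14, -0.001, 0.56]
wrist_force: [-0.3, -0.1, 0.3]
finger_gap: 0.0854
```

```bash
python3 - <<'E'
from h import *
goto((.434,-.1605,.063),.56)
E
```

```text
t 16.23 at [ 0.434  -0.1614  0.0659] [ 3.1399 -0.0011  0.5599] gap 0.08542229562173137 F [-0.2789 -0.0834  0.3424]
shift units [ 0.0042 -0.0062  0.0242] turn z units -7.603732000380718e-05
```

Request:
move_arm(
  increments=[
    [0,0,0,0,0,0,0],
    [0,0,0,0,0,0,0],
    [0,0,0,0,0,0,0],
    [0,0,0,0,0,0,0],
    [0,0,0,0,0,0,0],
    [0,0,0,0,0,0,0],
  ],
)

```text
t: 16.98
eef_pos: [0.4345, -0.1615, 0.0663]
tool_rot: [3.139, -0.002, 0.56]
wrist_force: [0.9, 0.1, 6.1]
finger_gap: 0.0598
```

```bash
python3 - <<'E'
from h import *
goto((.434,-.1605,.063),.56)
E
```

```text
t 16.98 at [ 0.4345 -0.1615  0.0663] [ 3.1387 -0.0021  0.5599] gap 0.05981220787082223 F [0.8517 0.1006 6.0855]
shift units [ 0.001  -0.0093  0.0277] turn z units -9.188898108769509e-05
```

Request:
move_arm(
  increments=[
    [0,0,0,-0.05,0,0,0],
    [0,0,0,-0.15,0,0,0],
    [0,0,0,-0.35,0,0,0],
    [0,0,0,-0.6,0,0,0],
    [0,0,0,-0.85,0,0,0],
    [0,0,0,-1,0,0,0],
    [0,0,0,-1,0,0,0],
  ],
)

```text
t: 17.85
eef_pos: [0.4338, -0.1614, 0.1858]
tool_rot: [3.139, -0.001, 0.56]
wrist_force: [0.6, -0.1, -6.2]
finger_gap: 0.0599
```

Request:
move_arm(
  increments=[
    [0,0,0,0,0,0,-0.1],
    [0,0,0,0,0,0,-0.3],
    [0,0,0,0,0,0,-0.5],
    [0,0,0,0,0,0,-0.7],
    [0,0,0,0,0,0,-0.9],
    [0,0,0,0,0,0,-1],
    [0,0,0,0,0,0,-1],
  ],
)

```text
t: 18.73
eef_pos: [0.4323, -0.1606, 0.1826]
tool_rot: [-3.138, -0.001, 1.344]
wrist_force: [0.3, 0.5, -5.8]
finger_gap: 0.0595
```

Request:
move_arm(
  increments=[
    [0,0,0,0,0,0,-0.15],
    [0,0,0,0,0,0,-0.3],
    [0,0,0,0,0,0,-0.355],
    [0,0,0,0,0,0,-0.355],
    [0,0,0,0,0,0,-0.355],
  ],
)

```text
t: 19.35
eef_pos: [0.4329, -0.1609, 0.184]
tool_rot: [-3.141, -0.001, 1.623]
wrist_force: [0.5, -0.0, -6.1]
finger_gap: 0.0596
```

```bash
python3 - <<'E'
from h import *
goto((.4161,.2259,.19),1.624)
E
```

```text
t 19.35 at [ 0.4329 -0.1609  0.184 ] [-3.1407 -0.0006  1.6227] gap 0.05958948571884217 F [ 0.5336 -0.0248 -6.0535]
shift units [ 3.2264  0.0273 -0.0498] turn z units -0.001618125680734681
```

Request:
move_arm(
  increments=[
    [0,0.1,0,0,0,0,0],
    [0,0.3,0,0,0,0,0],
    [0,0.6,0.01,0,0,0,0],
    [0,0.9,0.01,0,0,0,0],
  ],
)

```text
t: 19.85
eef_pos: [0.4284, -0.0514, 0.1846]
tool_rot: [3.141, -0.001, 1.623]
wrist_force: [-0.2, 0.0, -4.9]
finger_gap: 0.0596
```

Request:
move_arm(
  increments=[
    [0,0.3,0,0,0,0,0],
    [0,0.6,0.01,0,0,0,0],
    [0,0.9,0.01,0,0,0,0],
  ],
)

```text
t: 20.23
eef_pos: [0.4236, 0.0567, 0.1848]
tool_rot: [3.141, -0.001, 1.624]
wrist_force: [1.1, 0.4, -5.3]
finger_gap: 0.0598
```

Request:
move_arm(
  increments=[
    [0,0.3,0,0,0,0,0],
    [0,0.6,0.01,0,0,0,0],
    [0,0.9,0.01,0,0,0,0],
  ],
)

```text
t: 20.6
eef_pos: [0.4189, 0.1645, 0.1847]
tool_rot: [3.141, -0.0, 1.624]
wrist_force: [0.6, 1.1, -6.7]
finger_gap: 0.0597
```

Request:
move_arm(
  increments=[
    [0,0.25,0,0,0,0,0],
    [0,0.45,0,0,0,0,0],
    [0,0.52,0,0,0,0,0],
    [0,0.52,0,0,0,0,0],
    [0,0.52,0,0,0,0,0],
  ],
)

```text
t: 21.22
eef_pos: [0.4162, 0.2243, 0.1846]
tool_rot: [-3.142, 0.001, 1.623]
wrist_force: [0.3, -0.6, -5.4]
finger_gap: 0.0593
```

```bash
python3 - <<'E'
from h import *
goto((.4161,.2259,.0563),1.624)
U=[]
for n,off in(("top",(.001,-.0007)),("scene",(-.001,.0007))):
    p,d=manip.grab_frame(n);P=cloud(n,d)
    m=(d>0)&(P[...,2]>.14)&(P[...,2]<.175)&(np.hypot(P[...,0]-.416,P[...,1]-.226)<.055)
    Q=P[m];print(n,m.sum(),Q.min(0),Q.max(0)); U.append(Q[:,:2]+off)
print(cv2.minAreaRect(np.vstack(U).astype(np.float32)))
E
```

```text
t 21.23 at [0.4162 0.2243 0.1846] [-3.1416  0.0005  1.6231] gap 0.05934612823447312 F [ 0.2917 -0.6033 -5.3511]
shift units [ 0.0133 -0.0004  1.0694] turn z units -0.0011863760520270197
top 101 [0.3865 0.1912 0.1415] [0.4473 0.2488 0.1749]
scene 315 [0.3889 0.1899 0.14  ] [0.4502 0.2557 0.175 ]
((0.4306405484676361, 0.2105703353881836), (0.08209440857172012, 0.04503188654780388), 49.72312545776367)
```

Request:
move_arm(
  increments=[
    [0,0.01,0.01,0.25,0,0,0],
    [0,0.01,0.01,0.5,0,0,0],
    [0,0.01,0.01,0.75,0,0,0],
    [0,0.01,0.01,0.88,0,0,0],
    [0,0.01,0.01,0.88,0,0,0],
    [0,0.01,0.01,0.88,0,0,0],
  ],
)

```text
t: 22.08
eef_pos: [0.4186, 0.2266, 0.0806]
tool_rot: [3.139, -0.001, 1.624]
wrist_force: [0.3, -0.1, -4.6]
finger_gap: 0.0601
```

```bash
python3 - <<'E'
from h import *
goto((.4161,.2259,.0563),1.624)
E
```

```text
t 22.07 at [0.4186 0.2266 0.0806] [ 3.1387 -0.001   1.6237] gap 0.060088490456254896 F [ 0.3357 -0.1225 -4.5937]
shift units [-0.0046 -0.0208  0.2024] turn z units -0.0004301782947896272
```

Request:
move_arm(
  increments=[
    [0,0,-0.03,0.06,0,0,0],
    [0,0,-0.03,0.12,0,0,0],
    [0,0,-0.03,0.16,0,0,0],
    [0,0,-0.03,0.18,0,0,0],
    [0,0,-0.03,0.19,0,0,0],
    [0,0,-0.03,0.19,0,0,0],
  ],
)

```text
t: 22.82
eef_pos: [0.4141, 0.2262, 0.0564]
tool_rot: [3.141, -0.0, 1.624]
wrist_force: [-0.8, -0.4, -5.3]
finger_gap: 0.0593
```

Request:
move_arm(
  increments=[
    [0,0,0,0.005,0,0,0],
    [0,0,0,0.01,0,0,0],
    [0,0,0,0.01,0,0,0],
  ],
)

```text
t: 23.2
eef_pos: [0.4143, 0.2263, 0.0563]
tool_rot: [3.14, -0.0, 1.624]
wrist_force: [-2.3, -0.5, 4.7]
finger_gap: 0.0598
```

```bash
python3 - <<'E'
from h import *
goto((.4161,.2259,.0563),1.624)
E
```

```text
t 23.20 at [0.4143 0.2263 0.0563] [ 3.1402 -0.0005  1.6241] gap 0.05978388987721818 F [-2.2978 -0.4723  4.736 ]
shift units [-0.0042  0.0152  0.0002] turn z units 0.00010876838423975358
```

Contact. I'll release, withdraw and head for the small round jar.

Request:
move_arm(
  increments=[
    [0.9,0,0,0,0,0,0],
    [1,0,0,0,0,0,0],
    [1,0,0,0,0,0,0],
    [1,0,0,0,0,0,0],
  ],
)

```text
t: 23.7
eef_pos: [0.4139, 0.2261, 0.055]
tool_rot: [3.141, -0.0, 1.624]
wrist_force: [0.6, 0.2, -0.3]
finger_gap: 0.0853
```

Request:
move_arm(
  increments=[
    [1,0,0,-0.1,0,0,0],
    [1,0,0,-0.4,0,0,0],
    [1,0,0,-0.7,0,0,0],
    [1,0,0,-1,0,0,0],
    [1,0,0,-1,0,0,0],
  ],
)

```text
t: 24.32
eef_pos: [0.4161, 0.227, 0.1798]
tool_rot: [3.133, -0.003, 1.624]
wrist_force: [1.1, 0.2, -0.5]
finger_gap: 0.0853
```

```bash
python3 - <<'E'
from h import *
goto((.578,-.275,.16),1.624)
E
```

```text
t 24.32 at [0.4161 0.227  0.1798] [ 3.1328 -0.003   1.624 ] gap 0.08529762492242199 F [ 1.1221  0.1842 -0.5276]
shift units [-4.2493  1.1248  0.1651] turn z units 1.686850937993754e-05
```

Request:
move_arm(
  increments=[
    [1,-0.4,0.1,0,0,0,0],
    [1,-0.8,0.2,0,0,0,0],
    [1,-0.85,0.225,0.03,0,0,0],
  ],
)

```text
t: 24.7
eef_pos: [0.4465, 0.1234, 0.1709]
tool_rot: [-3.141, 0.001, 1.62]
wrist_force: [-0.5, 1.8, 0.3]
finger_gap: 0.0855
```

Request:
move_arm(
  increments=[
    [1,-0.4,0.1,0,0,0,0],
    [1,-0.8,0.2,0,0,0,0],
    [1,-0.85,0.225,0.03,0,0,0],
  ],
)

```text
t: 25.08
eef_pos: [0.4789, 0.0236, 0.1671]
tool_rot: [-3.141, -0.0, 1.621]
wrist_force: [-1.2, 0.5, 0.1]
finger_gap: 0.0851
```

Request:
move_arm(
  increments=[
    [1,-0.4,0.1,0,0,0,0],
    [1,-0.8,0.2,0,0,0,0],
    [1,-0.85,0.225,0.03,0,0,0],
  ],
)

```text
t: 25.45
eef_pos: [0.5113, -0.0762, 0.1634]
tool_rot: [-3.141, -0.001, 1.622]
wrist_force: [0.5, 0.7, -0.3]
finger_gap: 0.0856
```

Request:
move_arm(
  increments=[
    [1,-0.4,0.1,0,0,0,0],
    [1,-0.8,0.2,0,0,0,0],
    [1,-0.85,0.225,0.03,0,0,0],
  ],
)

```text
t: 25.82
eef_pos: [0.5438, -0.1761, 0.1596]
tool_rot: [-3.141, -0.001, 1.622]
wrist_force: [0.7, -0.3, 0.4]
finger_gap: 0.0855
```

Request:
move_arm(
  increments=[
    [1,-0.4,0.1,0,0,0,0],
    [1,-0.8,0.2,0,0,0,0],
    [1,-0.85,0.225,0.03,0,0,0],
    [1,-0.85,0.225,0.03,0,0,0],
    [1,-0.85,0.225,0.03,0,0,0],
  ],
)

```text
t: 26.45
eef_pos: [0.5758, -0.2737, 0.157]
tool_rot: [-3.141, -0.001, 1.626]
wrist_force: [0.0, 0.1, 0.1]
finger_gap: 0.0855
```

```bash
python3 - <<'E'
from h import *
goto((.578,-.275,.026),1.624)
for n,off in(("top",(.001,-.0007,0)),("scene",(-.001,.0007,0))):
    p,d=manip.grab_frame(n);P=cloud(n,d)
    for lo,hi,box,nm in((.112,.122,(.55,.7,.15,.32),"LR lid"),(.112,.122,(.35,.5,.15,.32),"LS lid"),(.076,.09,(.5,.65,-.33,-.22),"SR"),(.076,.09,(.4,.5,-.34,-.24),"SS")):
        for c,a,Q in blobs(P,d,lo,hi,box,60):
            q0,q1=np.percentile(Q,[1,99],axis=0);print(n,nm,a,"mid",(q0+q1)/2+off,"mean",Q.mean(0)+off,"size",q1-q0)
    if n=="top":
        m=(d>0)&(P[...,2]>.05)&(P[...,2]<.107)&(np.hypot(P[...,0]-.414,P[...,1]-.226)<.05)
        U=[P[m][:,:2]+off[:2]]
    else:
        m=(d>0)&(P[...,2]>.06)&(P[...,2]<.107)&(np.hypot(P[...,0]-.414,P[...,1]-.226)<.05)
        U.append(P[m][:,:2]+off[:2])
        cv2.imwrite("pics/s7.png",cv2.resize(p[90:290,150:450],None,fx=2.5,fy=2.5))
print([len(u) for u in U],cv2.minAreaRect(np.vstack(U).astype(np.float32)))
E
```

```text
t 26.45 at [ 0.5758 -0.2737  0.157 ] [-3.1413 -0.0012  1.6262] gap 0.08554968118992595 F [0.0028 0.0624 0.1437]
shift units [-0.0118  0.0181  1.0916] turn z units 0.002809031737079242
top LR lid 665 mid [0.6166 0.2373 0.1154] mean [0.616  0.2373 0.1155] size [0.0579 0.0571 0.0064]
top LS lid 472 mid [0.4143 0.2245 0.1157] mean [0.4145 0.2248 0.1155] size [0.0456 0.0468 0.0062]
top SR 207 mid [ 0.5676 -0.2748  0.0818] mean [ 0.5683 -0.2748  0.0828] size [0.0235 0.0446 0.0089]
scene LR lid 331 mid [0.6159 0.2379 0.1158] mean [0.6164 0.2376 0.1155] size [0.0581 0.0578 0.0064]
scene LS lid 169 mid [0.4146 0.2257 0.1154] mean [0.4147 0.2253 0.1154] size [0.0484 0.0479 0.0059]
scene SR 318 mid [ 0.5781 -0.275   0.0823] mean [ 0.5795 -0.2749  0.0832] size [0.0459 0.0447 0.0105]
scene SS 151 mid [ 0.4487 -0.2911  0.0815] mean [ 0.4509 -0.291   0.0832] size [0.0346 0.033  0.01  ]
[533, 416] ((0.40675926208496094, 0.22548861801624298), (0.08228979259729385, 0.0653548389673233), 1.258733868598938)
```

View pics/s7.png

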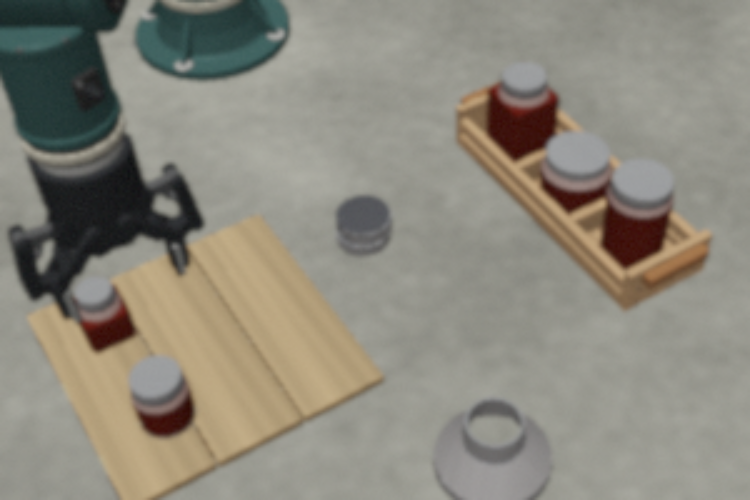

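Both large jars stand upright: the round lid is at (0.616,0.2375) and the square lid at (0.4145,0.225), both near z=0.116. I'll descend on the small round jar.

Request:
move_arm(
  increments=[
    [1,-0.008,0.022,0.2,0,0,0],
    [1,-0.008,0.022,0.4,0,0,0],
    [1,-0.008,0.022,0.6,0,0,0],
    [1,-0.008,0.022,0.8,0,0,0],
    [1,-0.008,0.022,0.9,0,0,0],
    [1,-0.008,0.022,0.9,0,0,0],
  ],
)

```text
t: 27.3
eef_pos: [0.5779, -0.276, 0.0483]
tool_rot: [-3.14, -0.001, 1.624]
wrist_force: [0.7, 1.0, 0.0]
finger_gap: 0.0849
```

Request:
move_arm(
  increments=[
    [1,0,0,0.18,0,0,0],
    [1,0,0,0.18,0,0,0],
    [1,0,0,0.18,0,0,0],
  ],
)

```text
t: 27.68
eef_pos: [0.5791, -0.2772, 0.0289]
tool_rot: [3.14, 0.001, 1.624]
wrist_force: [0.3, 0.3, 0.2]
finger_gap: 0.0852
```

```bash
python3 - <<'E'
from h import *
goto((.5785,-.275,.026),1.624)
E
```

```text
t 27.68 at [ 0.5791 -0.2772  0.0289] [3.1397 0.0011 1.6241] gap 0.08520039727231511 F [0.3031 0.2844 0.1829]
shift units [ 0.0182 -0.0043  0.0242] turn z units 0.00010582520032993519
```

Request:
move_arm(
  increments=[
    [0,0,0,0,0,0,0],
    [0,0,0,0,0,0,0],
    [0,0,0,0,0,0,0],
    [0,0,0,0,0,0,0],
    [0,0,0,0,0,0,0],
    [0,0,0,0,0,0,0],
    [0,0,0,0,0,0,0],
  ],
)

```text
t: 28.55
eef_pos: [0.5795, -0.2772, 0.0294]
tool_rot: [3.139, 0.001, 1.624]
wrist_force: [-1.2, 0.7, 5.7]
finger_gap: 0.0505
```

```bash
python3 - <<'E'
from h import *
goto((.5785,-.275,.026),1.624)
E
```

```text
t 28.55 at [ 0.5795 -0.2772  0.0294] [3.1387 0.0013 1.624 ] gap 0.050505310185833395 F [-1.2218  0.6906  5.7384]
shift units [ 0.0189 -0.0073  0.0286] turn z units 2.8009421503989537e-05
```

Request:
move_arm(
  increments=[
    [0,0,0,-0.05,0,0,0],
    [0,0,0,-0.15,0,0,0],
    [0,0,0,-0.35,0,0,0],
    [0,0,0,-0.6,0,0,0],
    [0,0,0,-0.85,0,0,0],
    [0,0,0,-1,0,0,0],
    [0,0,0,-1,0,0,0],
  ],
)

```text
t: 29.42
eef_pos: [0.5792, -0.2774, 0.1494]
tool_rot: [3.138, 0.002, 1.624]
wrist_force: [-0.3, 0.1, -0.4]
finger_gap: 0.0498
```

Request:
move_arm(
  increments=[
    [0,0,0,-0.2,0,0,0],
    [0,0,0,-0.35,0,0,0],
    [0,0,0,-0.35,0,0,0],
    [0,0,0,-0.35,0,0,0],
  ],
)

```text
t: 29.92
eef_pos: [0.578, -0.2766, 0.1882]
tool_rot: [-3.14, -0.001, 1.624]
wrist_force: [-0.3, 0.2, -2.3]
finger_gap: 0.05
```

```bash
python3 - <<'E'
from h import *
goto((.617,.2375,.19),1.624)
E
```

```text
t 29.93 at [ 0.578  -0.2766  0.1882] [-3.1402 -0.001   1.624 ] gap 0.04997395441200289 F [-0.298   0.1506 -2.3228]
shift units [ 4.2611  0.5522 -0.0147] turn z units -6.511157790080282e-06
```

5 moves of about (0.85, 0.11).

Request:
move_arm(
  increments=[
    [0,0.1,0.01,0,0,0,0],
    [0,0.3,0.04,0,0,0,0],
    [0,0.6,0.08,0,0,0,0],
    [0,0.9,0.12,0,0,0,0],
  ],
)

```text
t: 30.42
eef_pos: [0.5869, -0.1653, 0.1891]
tool_rot: [-3.141, -0.001, 1.625]
wrist_force: [0.9, 1.3, -1.7]
finger_gap: 0.0499
```

Request:
move_arm(
  increments=[
    [0,0.3,0.04,0,0,0,0],
    [0,0.6,0.08,0,0,0,0],
    [0,0.9,0.12,0,0,0,0],
  ],
)

```text
t: 30.8
eef_pos: [0.5952, -0.0564, 0.1893]
tool_rot: [-3.141, -0.001, 1.626]
wrist_force: [0.6, -0.1, -1.4]
finger_gap: 0.0499
```

Request:
move_arm(
  increments=[
    [0,0.3,0.04,0,0,0,0],
    [0,0.6,0.08,0,0,0,0],
    [0,0.9,0.12,0,0,0,0],
  ],
)

```text
t: 31.18
eef_pos: [0.6034, 0.0521, 0.1893]
tool_rot: [-3.141, -0.001, 1.626]
wrist_force: [0.1, -0.0, -2.3]
finger_gap: 0.0501
```

Request:
move_arm(
  increments=[
    [0,0.3,0.04,0,0,0,0],
    [0,0.6,0.08,0,0,0,0],
    [0,0.9,0.12,0,0,0,0],
  ],
)

```text
t: 31.55
eef_pos: [0.6118, 0.1606, 0.1893]
tool_rot: [-3.141, -0.001, 1.626]
wrist_force: [0.6, -0.2, -1.4]
finger_gap: 0.0499
```

Request:
move_arm(
  increments=[
    [0,0.25,0.03,0,0,0,0],
    [0,0.5,0.06,0,0,0,0],
    [0,0.64,0.07,0,0,0,0],
    [0,0.66,0.072,0,0,0,0],
    [0,0.66,0.072,0,0,0,0],
    [0,0.66,0.072,0,0,0,0],
  ],
)

```text
t: 32.3
eef_pos: [0.6175, 0.2361, 0.1896]
tool_rot: [3.141, 0.0, 1.623]
wrist_force: [-0.6, 0.2, -1.0]
finger_gap: 0.0499
```

```bash
cat >> h.py <<'E'
def hand(lo,hi,c,tag,r=.05):
    for n,off in(("top",(.001,-.0007,0)),("scene",(-.001,.0007,0))):
        p,d=manip.grab_frame(n);P=cloud(n,d)+off;cv2.imwrite(f"pics/{n}_{tag}.png",p)
        hsv=cv2.cvtColor(p,cv2.COLOR_BGR2HSV);red=((hsv[...,0]<8)|(hsv[...,0]>172))&(hsv[...,1]>110)
        m=(d>0)&red&(P[...,2]>lo)&(P[...,2]<hi)&(np.hypot(P[...,0]-c[0],P[...,1]-c[1])<r)
        if m.sum()>5:
            Q=P[m];q0,q1=np.percentile(Q,[2,98],axis=0);print(n,m.sum(),q0,q1,(q0+q1)/2)
E
python3 - <<'E'
from h import *
goto((.617,.2375,.1274),1.624)
hand(.17,.225,(.617,.2375),"8")
p=cv2.imread("pics/scene_8.png");cv2.imwrite("pics/s8.png",cv2.resize(p[50:250,280:520],None,fx=2.5,fy=2.5))
E
```

```text
t 32.30 at [0.6175 0.2361 0.1896] [3.1415 0.0003 1.6226] gap 0.049939173206344625 F [-0.5622  0.1846 -1.0338]
shift units [ 0.0122 -0.0034  0.5182] turn z units -0.0018138926827708933
top 59 [0.5914 0.2078 0.1923] [0.6136 0.229  0.2156] [0.6025 0.2184 0.2039]
scene 196 [0.6134 0.2084 0.1866] [0.6433 0.2428 0.2176] [0.6284 0.2256 0.2021]
```

View pics/s8.png

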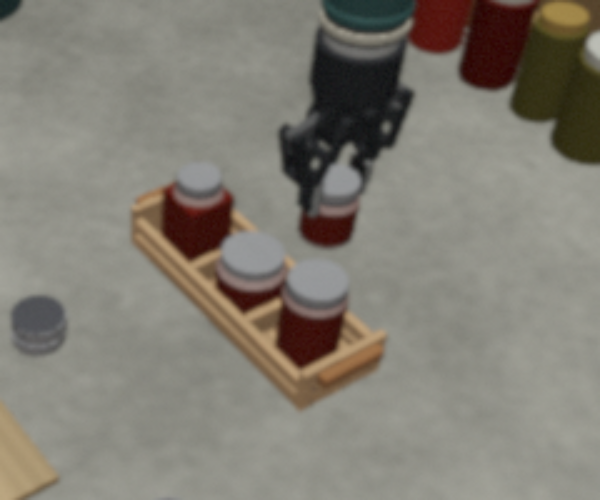

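The small round jar is held upright with its centre at about (0.617,0.235), so it needs a nudge of −1 mm in x and +1.5 mm in y. Lowering now.

Request:
move_arm(
  increments=[
    [0,0.006,-0.008,0.12,0,0,0],
    [0,0.01,-0.008,0.24,0,0,0],
    [0,0.01,-0.008,0.34,0,0,0],
    [0,0.01,-0.008,0.4,0,0,0],
    [0,0.01,-0.008,0.4,0,0,0],
    [0,0.01,-0.008,0.4,0,0,0],
  ],
)

```text
t: 33.15
eef_pos: [0.6167, 0.2385, 0.1421]
tool_rot: [3.14, -0.0, 1.624]
wrist_force: [1.1, 0.1, -1.7]
finger_gap: 0.0499
```

```bash
python3 - <<'E'
from h import *
goto((.6164,.2375,.1274),1.624)
hand(.13,.165,(.617,.2375),"9")
E
```

```text
t 33.15 at [0.6167 0.2385 0.1421] [ 3.1404 -0.0003  1.624 ] gap 0.04985117952278055 F [ 1.1429  0.0985 -1.6822]
shift units [-0.0078 -0.0029  0.1222] turn z units 4.9070398700194044e-05
top 36 [0.5907 0.2116 0.1469] [0.6092 0.231  0.1639] [0.5999 0.2213 0.1554]
scene 144 [0.612  0.2116 0.1405] [0.6421 0.2462 0.164 ] [0.6271 0.2289 0.1522]
```

Request:
move_arm(
  increments=[
    [0,-0.007,0,0.04,0,0,0],
    [0,-0.007,0,0.08,0,0,0],
    [0,-0.007,0,0.1,0,0,0],
    [0,-0.007,0,0.11,0,0,0],
    [0,-0.007,0,0.11,0,0,0],
  ],
)

```text
t: 33.88
eef_pos: [0.6164, 0.2375, 0.1281]
tool_rot: [-3.141, -0.0, 1.624]
wrist_force: [-1.3, -0.2, -1.8]
finger_gap: 0.0504
```

Request:
move_arm(
  increments=[
    [0,0,0,0.005,0,0,0],
    [0,0,0,0.005,0,0,0],
  ],
)

```text
t: 34.12
eef_pos: [0.6164, 0.2375, 0.1277]
tool_rot: [3.141, -0.0, 1.624]
wrist_force: [0.3, -0.7, -1.0]
finger_gap: 0.0501
```

```bash
python3 - <<'E'
from h import *
goto((.6164,.2375,.1274),1.624)
E
```

```text
t 34.12 at [0.6164 0.2375 0.1277] [ 3.1414 -0.0001  1.624 ] gap 0.05009352010916645 F [ 0.281  -0.7421 -0.9917]
shift units [ 0.0001 -0.0002  0.0029] turn z units -1.5628986779289053e-06
```

Request:
move_arm(
  increments=[
    [0,0,0,0.004,0,0,0],
    [0,0,0,0.008,0,0,0],
    [0,0,0,0.008,0,0,0],
  ],
)

```text
t: 34.5
eef_pos: [0.6166, 0.2375, 0.1275]
tool_rot: [3.141, -0.0, 1.624]
wrist_force: [-1.2, -0.5, 1.8]
finger_gap: 0.0503
```

```bash
python3 - <<'E'
from h import *
goto((.6164,.2375,.1274),1.624)
E
```

```text
t 34.50 at [0.6166 0.2375 0.1275] [ 3.1406 -0.0003  1.624 ] gap 0.05030266613370509 F [-1.2154 -0.5474  1.7509]
shift units [-0.0002 -0.0014  0.0008] turn z units -2.6961495761619015e-05
```

Contact confirmed: Fz went from −1.7 to +1.8. I'll release gently and rise.

Request:
move_arm(
  increments=[
    [0.65,0,0,0,0,0,0],
    [0.75,0,0,0,0,0,0],
    [1,0,0,0,0,0,0],
    [1,0,0,0,0,0,0],
    [1,0,0,0,0,0,0],
  ],
)

```text
t: 35.12
eef_pos: [0.6164, 0.2375, 0.1266]
tool_rot: [3.142, -0.0, 1.624]
wrist_force: [-0.4, 0.7, -0.8]
finger_gap: 0.0852
```

Request:
move_arm(
  increments=[
    [1,0,0,-0.1,0,0,0],
    [1,0,0,-0.3,0,0,0],
    [1,0,0,-0.6,0,0,0],
    [1,0,0,-0.8,0,0,0],
    [1,0,0,-0.8,0,0,0],
  ],
)

```text
t: 35.75
eef_pos: [0.6178, 0.2379, 0.227]
tool_rot: [3.134, -0.002, 1.624]
wrist_force: [0.1, 0.7, 0.4]
finger_gap: 0.0854
```

```bash
python3 - <<'E'
from h import *
goto((.449,-.291,.17),1.642)
p,d=manip.grab_frame("scene");P=cloud("scene",d)
for c,a,Q in blobs(P,d,.176,.188,(.55,.7,.15,.32)): print("SR lid",a,Q.mean(0)+(-.001,.0007,0),Q.min(0),Q.max(0))
E
```

```text
t 35.75 at [0.6178 0.2379 0.227 ] [ 3.1343 -0.0018  1.624 ] gap 0.08543461941926904 F [0.0897 0.7357 0.4422]
shift units [-4.3264 -1.6391  0.4747] turn z units -0.02287778999198914
SR lid 229 [0.6166 0.2356 0.181 ] [0.5922 0.2124 0.1762] [0.6393 0.2599 0.1853]
```

Request:
move_arm(
  increments=[
    [1,-0.4,-0.15,0,0,0,0],
    [1,-0.8,-0.3,0,0,0,0],
    [1,-0.865,-0.328,0,0,0,0],
  ],
)

```text
t: 36.17
eef_pos: [0.5812, 0.1291, 0.221]
tool_rot: [-3.139, 0.001, 1.621]
wrist_force: [-0.6, 0.2, 0.3]
finger_gap: 0.085
```

Request:
move_arm(
  increments=[
    [1,-0.4,-0.15,0,0,0,0],
    [1,-0.8,-0.3,0.05,0,0,0],
    [1,-0.865,-0.328,0.1,0,0,0],
  ],
)

```text
t: 36.55
eef_pos: [0.5479, 0.0242, 0.2094]
tool_rot: [-3.14, -0.0, 1.621]
wrist_force: [-0.3, -0.4, -0.3]
finger_gap: 0.0852
```

Request:
move_arm(
  increments=[
    [1,-0.4,-0.15,0,0,0,0],
    [1,-0.8,-0.3,0.1,0,0,0],
    [1,-0.865,-0.328,0.12,0,0,0],
  ],
)

```text
t: 36.92
eef_pos: [0.514, -0.0808, 0.1942]
tool_rot: [-3.139, -0.001, 1.621]
wrist_force: [-0.1, 0.7, 0.7]
finger_gap: 0.0853
```

Request:
move_arm(
  increments=[
    [1,-0.4,-0.15,0,0,0,0],
    [1,-0.8,-0.3,0.1,0,0,0],
    [1,-0.865,-0.328,0.12,0,0,0],
  ],
)

```text
t: 37.3
eef_pos: [0.4807, -0.1862, 0.1802]
tool_rot: [-3.14, -0.002, 1.622]
wrist_force: [-0.2, -0.1, -0.4]
finger_gap: 0.0854
```

Request:
move_arm(
  increments=[
    [1,-0.4,-0.15,0,0,0,0],
    [1,-0.8,-0.3,0.1,0,0,-0.023],
    [1,-0.865,-0.328,0.12,0,0,-0.023],
    [1,-0.865,-0.328,0.12,0,0,-0.023],
    [1,-0.865,-0.328,0.12,0,0,-0.023],
  ],
)

```text
t: 37.92
eef_pos: [0.4486, -0.2897, 0.1678]
tool_rot: [3.141, -0.001, 1.644]
wrist_force: [-0.4, 1.0, 0.2]
finger_gap: 0.0854
```

```bash
python3 - <<'E'
from h import *
goto((.449,-.291,.0275),1.642)
for n,off in(("top",(.001,-.0007,0)),("scene",(-.001,.0007,0))):
    p,d=manip.grab_frame(n);P=cloud(n,d)+off
    for lo,hi,box,nm in((.112,.122,(.55,.7,.15,.32),"LR lid"),(.112,.122,(.35,.5,.15,.32),"LS lid"),(.176,.19,(.55,.7,.15,.32),"SR lid"),(.076,.09,(.4,.5,-.34,-.24),"SS")):
        for c,a,Q in blobs(P,d,lo,hi,box,30):
            q0,q1=np.percentile(Q,[1,99],axis=0);print(n,nm,a,"mid",(q0+q1)/2,"mean",Q.mean(0),"size",q1-q0)
    # yaw of LS: red shoulder/side edges, sides seen above end boards
    m=(d>0)&(P[...,2]>.06)&(P[...,2]<.104)&(abs(P[...,0]-.4145)<.042)&(abs(P[...,1]-.225)<.042)&(P[...,0]>.378)
    U=P[m][:,:2] if n=="top" else np.vstack([U,P[m][:,:2]])
print(len(U),cv2.minAreaRect(U.astype(np.float32)))
E
```

```text
t 37.92 at [ 0.4486 -0.2897  0.1678] [ 3.1406 -0.0005  1.6443] gap 0.08537698851775498 F [-0.3961  1.0475  0.1929]
shift units [-0.0113  0.0029  1.1689] turn z units 0.002938028273085448
top LR lid 108 mid [0.6159 0.2297 0.117 ] mean [0.6073 0.2222 0.116 ] size [0.0593 0.0448 0.0097]
top LS lid 478 mid [0.4142 0.2245 0.1157] mean [0.4144 0.2246 0.1156] size [0.0456 0.0464 0.0064]
top SR lid 475 mid [0.6164 0.2359 0.1812] mean [0.6159 0.2356 0.1814] size [0.0449 0.0446 0.0072]
top SS 89 mid [ 0.4596 -0.2904  0.0821] mean [ 0.4591 -0.2903  0.0829] size [0.0127 0.0306 0.007 ]
scene LR lid 102 mid [0.6206 0.2365 0.117 ] mean [0.6296 0.2266 0.1163] size [0.0483 0.0557 0.0098]
scene LS lid 169 mid [0.414  0.2261 0.1157] mean [0.4149 0.2249 0.1155] size [0.0464 0.047  0.0067]
scene SR lid 228 mid [0.6152 0.237  0.1802] mean [0.6166 0.2357 0.181 ] size [0.0462 0.0458 0.0076]
scene SS 154 mid [ 0.4492 -0.291   0.0821] mean [ 0.4508 -0.2911  0.0829] size [0.0347 0.0331 0.0104]
872 ((0.41428902745246887, 0.22563517093658447), (0.06432684510946274, 0.06516393274068832), 4.470629692077637)
```

The small round lid is at (0.616,0.236), within 1.5 mm of the large lid's centre, at z 0.181. The square base jar is at (0.4143,0.2252). Next I'll grasp the small square jar.

Request:
move_arm(
  increments=[
    [1,-0.008,0.002,0.25,0,0,0],
    [1,-0.008,0.002,0.5,0,0,0],
    [1,-0.008,0.002,0.75,0,0,0],
    [1,-0.008,0.002,0.98,0,0,0],
    [1,-0.008,0.002,0.98,0,0,0],
    [1,-0.008,0.002,0.98,0,0,0],
  ],
)

```text
t: 38.78
eef_pos: [0.4488, -0.2923, 0.0513]
tool_rot: [3.14, 0.001, 1.643]
wrist_force: [-0.4, -0.1, 0.6]
finger_gap: 0.0854
```

Request:
move_arm(
  increments=[
    [1,0,0,0.17,0,0,0],
    [1,0,0,0.17,0,0,0],
    [1,0,0,0.17,0,0,0],
  ],
)

```text
t: 39.15
eef_pos: [0.4486, -0.2928, 0.0311]
tool_rot: [3.14, 0.002, 1.642]
wrist_force: [0.9, -0.3, 0.5]
finger_gap: 0.0855
```

```bash
python3 - <<'E'
from h import *
goto((.449,-.291,.0275),1.642)
E
```

```text
t 39.15 at [ 0.4486 -0.2928  0.0311] [3.1396 0.0017 1.6422] gap 0.08551597020040835 F [ 0.9031 -0.2592  0.5188]
shift units [0.0145 0.004  0.0298] turn z units 0.00019776922170121255
```

Request:
move_arm(
  increments=[
    [0,0,0,0,0,0,0],
    [0,0,0,0,0,0,0],
    [0,0,0,0,0,0,0],
    [0,0,0,0,0,0,0],
    [0,0,0,0,0,0,0],
    [0,0,0,0,0,0,0],
    [0,0,0,0,0,0,0],
  ],
)

```text
t: 40.02
eef_pos: [0.4485, -0.2927, 0.0308]
tool_rot: [3.14, 0.001, 1.642]
wrist_force: [-0.6, 1.0, 4.7]
finger_gap: 0.045
```

```bash
python3 - <<'E'
from h import *
goto((.449,-.291,.0275),1.642)
E
```

```text
t 40.02 at [ 0.4485 -0.2927  0.0308] [3.1399 0.0014 1.642 ] gap 0.044961902713125584 F [-0.6487  1.0313  4.7349]
shift units [0.0139 0.0054 0.0276] turn z units -1.298978226419532e-05
```

Request:
move_arm(
  increments=[
    [0,0,0,-0.05,0,0,0],
    [0,0,0,-0.15,0,0,0],
    [0,0,0,-0.35,0,0,0],
    [0,0,0,-0.6,0,0,0],
    [0,0,0,-0.85,0,0,0],
    [0,0,0,-1,0,0,0],
    [0,0,0,-1,0,0,0],
  ],
)

```text
t: 40.9
eef_pos: [0.4485, -0.2928, 0.1511]
tool_rot: [3.139, 0.002, 1.642]
wrist_force: [-1.0, 0.5, -1.8]
finger_gap: 0.045
```

Request:
move_arm(
  increments=[
    [0,0,0,-0.2,0,0,0.023],
    [0,0,0,-0.35,0,0,0.023],
    [0,0,0,-0.35,0,0,0.023],
    [0,0,0,-0.35,0,0,0.023],
  ],
)

```text
t: 41.4
eef_pos: [0.4474, -0.2919, 0.1903]
tool_rot: [-3.14, -0.001, 1.624]
wrist_force: [0.8, 0.1, -2.0]
finger_gap: 0.0448
```

```bash
python3 - <<'E'
from h import *
goto((.414,.2252,.19),1.624)
E
```

```text
t 41.40 at [ 0.4474 -0.2919  0.1903] [-3.1403 -0.0012  1.6241] gap 0.04482562077251615 F [ 0.8331  0.141  -1.9966]
shift units [ 4.318  -0.0482  0.0026] turn z units 0.00011292213248486654
```

Request:
move_arm(
  increments=[
    [0,0.1,0,0,0,0,0],
    [0,0.3,0,0,0,0,0],
    [0,0.6,-0.01,0,0,0,0],
    [0,0.9,-0.01,0,0,0,0],
  ],
)

```text
t: 41.9
eef_pos: [0.4402, -0.1818, 0.1911]
tool_rot: [-3.141, -0.001, 1.625]
wrist_force: [0.3, 0.3, -0.9]
finger_gap: 0.0449
```

Request:
move_arm(
  increments=[
    [0,0.3,0,0,0,0,0],
    [0,0.6,-0.01,0,0,0,0],
    [0,0.9,-0.01,0,0,0,0],
  ],
)

```text
t: 42.28
eef_pos: [0.4328, -0.0739, 0.1913]
tool_rot: [3.142, -0.001, 1.625]
wrist_force: [0.9, 0.3, -1.6]
finger_gap: 0.0449
```

Request:
move_arm(
  increments=[
    [0,0.3,0,0,0,0,0],
    [0,0.6,-0.01,0,0,0,0],
    [0,0.9,-0.01,0,0,0,0],
  ],
)

```text
t: 42.65
eef_pos: [0.4255, 0.0336, 0.1913]
tool_rot: [3.142, -0.001, 1.625]
wrist_force: [-0.1, -0.7, -2.4]
finger_gap: 0.045
```

Request:
move_arm(
  increments=[
    [0,0.3,0,0,0,0,0],
    [0,0.6,-0.01,0,0,0,0],
    [0,0.9,-0.01,0,0,0,0],
  ],
)

```text
t: 43.02
eef_pos: [0.4183, 0.1411, 0.1914]
tool_rot: [-3.142, -0.001, 1.625]
wrist_force: [-0.1, -0.7, -1.9]
finger_gap: 0.0448
```

Request:
move_arm(
  increments=[
    [0,0.25,0,0,0,0,0],
    [0,0.5,-0.01,0,0,0,0],
    [0,0.66,-0.01,0,0,0,0],
    [0,0.72,-0.01,0,0,0,0],
    [0,0.72,-0.01,0,0,0,0],
    [0,0.72,-0.01,0,0,0,0],
  ],
)

```text
t: 43.78
eef_pos: [0.414, 0.2246, 0.1914]
tool_rot: [-3.142, 0.0, 1.623]
wrist_force: [0.4, -0.1, -1.3]
finger_gap: 0.0447
```

```bash
python3 - <<'E'
from h import *
goto((.414,.2252,.1288),1.624)
hand(.17,.225,(.414,.2252),"10")
p=cv2.imread("pics/scene_10.png");cv2.imwrite("pics/s10.png",cv2.resize(p[50:250,250:490],None,fx=2.5,fy=2.5))
E
```

```text
t 43.77 at [0.414  0.2246 0.1914] [-3.1416  0.0003  1.6235] gap 0.04469351165923267 F [ 0.3546 -0.1025 -1.3413]
shift units [0.0047 0.0004 0.5221] turn z units -0.0006905334612506194
top 107 [0.3957 0.1997 0.1995] [0.4399 0.2415 0.2241] [0.4178 0.2206 0.2118]
scene 234 [0.4046 0.2    0.1867] [0.4412 0.2425 0.2215] [0.4229 0.2212 0.2041]
```

View pics/s10.png

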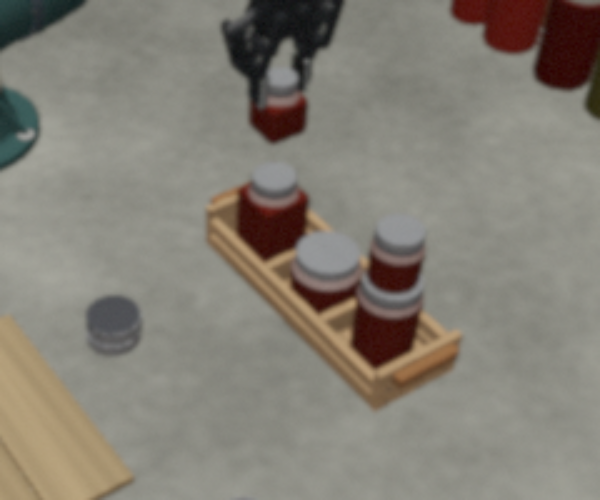

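The round stack stands square in the far compartment, and the small square jar hangs level above its base. Its centre is about 1 mm too far in +x, so I'll correct that while lowering.

Request:
move_arm(
  increments=[
    [0,0,-0.008,0.12,0,0,0],
    [0,0,-0.008,0.24,0,0,0],
    [0,0,-0.008,0.34,0,0,0],
    [0,0,-0.008,0.4,0,0,0],
    [0,0,-0.008,0.4,0,0,0],
    [0,0,-0.008,0.4,0,0,0],
  ],
)

```text
t: 44.62
eef_pos: [0.4136, 0.2253, 0.144]
tool_rot: [3.141, -0.0, 1.624]
wrist_force: [0.0, -0.2, -0.9]
finger_gap: 0.0449
```

```bash
python3 - <<'E'
from h import *
goto((.4135,.2252,.1288),1.624)
hand(.125,.165,(.414,.2252),"11")
E
```

```text
t 44.62 at [0.4136 0.2253 0.144 ] [ 3.1406 -0.0004  1.6241] gap 0.04494835382717328 F [ 0.0476 -0.2376 -0.879 ]
shift units [-0.0007 -0.0007  0.1263] turn z units 0.00010284937782581256
top 24 [0.4276 0.2001 0.1458] [0.4393 0.2346 0.1627] [0.4335 0.2173 0.1543]
scene 148 [0.4054 0.2008 0.1404] [0.4407 0.2422 0.1645] [0.4231 0.2215 0.1525]
```

Request:
move_arm(
  increments=[
    [0,0,0,0.04,0,0,0],
    [0,0,0,0.08,0,0,0],
    [0,0,0,0.1,0,0,0],
    [0,0,0,0.115,0,0,0],
    [0,0,0,0.115,0,0,0],
  ],
)

```text
t: 45.35
eef_pos: [0.4132, 0.2251, 0.1295]
tool_rot: [-3.141, 0.0, 1.624]
wrist_force: [0.2, -0.5, -2.2]
finger_gap: 0.045
```

Request:
move_arm(
  increments=[
    [0,0,0,0.005,0,0,0],
    [0,0,0,0.01,0,0,0],
    [0,0,0,0.01,0,0,0],
  ],
)

```text
t: 45.72
eef_pos: [0.4134, 0.2252, 0.1289]
tool_rot: [3.141, -0.0, 1.624]
wrist_force: [-1.0, 0.2, 0.5]
finger_gap: 0.0447
```

```bash
python3 - <<'E'
from h import *
goto((.4135,.2252,.1288),1.624)
E
```

```text
t 45.73 at [0.4134 0.2252 0.1289] [ 3.141  -0.0003  1.624 ] gap 0.04474079094707907 F [-1.0102  0.1751  0.4716]
shift units [0.0001 0.001  0.0008] turn z units 2.069934040342546e-05
```

Contact (Fz went from −2.2 to +0.5). I'll release, rise and swing clear for the last check.

Request:
move_arm(
  increments=[
    [0,0,0,0.003,0,0,0],
    [0.6,0,0,0.003,0,0,0],
    [0.7,0,0,0.003,0,0,0],
    [1,0,0,0.003,0,0,0],
    [1,0,0,0.003,0,0,0],
    [1,0,0,0.003,0,0,0],
  ],
)

```text
t: 46.48
eef_pos: [0.4133, 0.2251, 0.1281]
tool_rot: [3.142, -0.0, 1.624]
wrist_force: [0.0, 1.3, -0.7]
finger_gap: 0.0857
```

Request:
move_arm(
  increments=[
    [1,0,0,-0.1,0,0,0],
    [1,0,0,-0.3,0,0,0],
    [1,0,0,-0.6,0,0,0],
    [1,0,0,-0.9,0,0,0],
    [1,0,0,-0.9,0,0,0],
  ],
)

```text
t: 47.1
eef_pos: [0.4151, 0.2259, 0.2409]
tool_rot: [3.133, -0.003, 1.624]
wrist_force: [-0.6, 0.4, 0.4]
finger_gap: 0.0858
```

Request:
move_arm(
  increments=[
    [1,-0.4,0,0,0,0,0],
    [1,-0.8,0,0,0,0,0],
    [1,-1,0,0,0,0,0],
  ],
)

```text
t: 47.48
eef_pos: [0.4192, 0.1034, 0.2354]
tool_rot: [-3.141, 0.0, 1.622]
wrist_force: [0.4, 0.0, 0.3]
finger_gap: 0.0854
```

Request:
move_arm(
  increments=[
    [1,-0.4,0,0,0,0,0],
    [1,-0.8,0,0,0,0,0],
    [1,-1,0,0,0,0,0],
    [1,-1,0,0,0,0,0],
    [1,-1,0,0,0,0,0],
  ],
)

```text
t: 48.1
eef_pos: [0.4258, -0.014, 0.2357]
tool_rot: [-3.141, -0.001, 1.624]
wrist_force: [1.3, 0.4, -1.1]
finger_gap: 0.0852
```

```bash
python3 - <<'E'
from h import *
goto((.4,0,.23),1.624)
V=[]
for n,off in(("top",(.001,-.0007,0)),("scene",(-.001,.0007,0))):
    p,d=manip.grab_frame(n);P=cloud(n,d)+off;cv2.imwrite(f"pics/{n}_f.png",p)
    for lo,hi,box,nm in((.176,.19,(.55,.7,.15,.32),"SR lid"),(.176,.19,(.35,.5,.15,.32),"SS lid"),(.07,.08,(.47,.56,.18,.28),"packed")):
        for c,a,Q in blobs(P,d,lo,hi,box,30):
            q0,q1=np.percentile(Q,[1,99],axis=0);print(n,nm,a,"mid",(q0+q1)/2,"mean",Q.mean(0),"size",q1-q0)
    m=(d>0)&(P[...,2]>.06)&(P[...,2]<.104)&(abs(P[...,0]-.4145)<.042)&(abs(P[...,1]-.225)<.042)&(P[...,0]>.378)
    k=(d>0)&(P[...,2]>.12)&(P[...,2]<.162)&(np.hypot(P[...,0]-.4145,P[...,1]-.225)<.04)
    V.append((P[m][:,:2],P[k][:,:2]))
for i in(0,1): print(("LS","SS")[i],cv2.minAreaRect(np.vstack([v[i] for v in V]).astype(np.float32)))
a=cv2.imread("pics/scene_f.png")[60:260,180:480];b=cv2.imread("pics/top_f.png")[160:360,150:350]
cv2.imwrite("pics/f.png",cv2.resize(np.hstack([a,b]),None,fx=1.6,fy=1.6))
E
```

```text
t 48.10 at [ 0.4258 -0.014   0.2357] [-3.1409 -0.0009  1.6242] gap 0.08521301354433074 F [ 1.3096  0.4148 -1.072 ]
shift units [ 0.1277 -0.2083  0.0474] turn z units 0.000303244954146033
top SR lid 474 mid [0.6163 0.2357 0.1809] mean [0.6158 0.2355 0.1813] size [0.0447 0.0446 0.0073]
top SS lid 299 mid [0.4149 0.2234 0.1807] mean [0.4151 0.2234 0.1815] size [0.0329 0.0331 0.0074]
top packed 818 mid [0.5142 0.2325 0.0751] mean [0.5141 0.2323 0.0755] size [0.0659 0.0652 0.0073]
scene SR lid 234 mid [0.6157 0.2365 0.1802] mean [0.617  0.2356 0.1809] size [0.0457 0.0451 0.0074]
scene SS lid 102 mid [0.4143 0.2246 0.1803] mean [0.4156 0.2233 0.1809] size [0.0347 0.0334 0.0077]
scene packed 377 mid [0.5132 0.2331 0.0745] mean [0.5149 0.2323 0.0751] size [0.0664 0.0669 0.008 ]
LS ((0.4147278070449829, 0.22448153793811798), (0.06426770985126495, 0.06252628564834595), 3.7766783237457275)
SS ((0.4156864285469055, 0.223796084523201), (0.049366600811481476, 0.04927821457386017), 0.5939629077911377)
```

View pics/f.png

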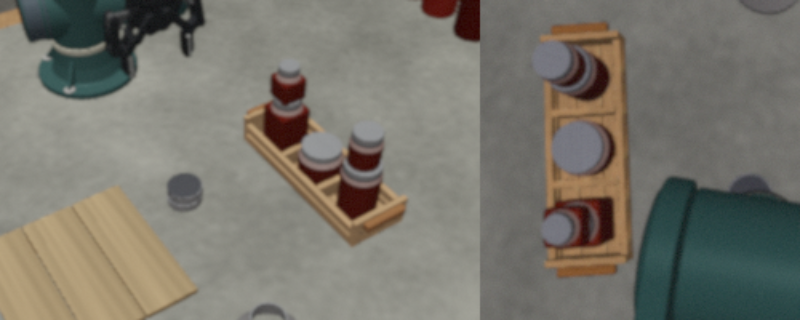

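```bash
python3 - <<'E'
from station import manip
print(manip.job_done(), manip.get_obs()["t"])
E
```

```text
the job is handed in; nothing more can be done
the job is handed in; nothing more can be done
```

All four jars are packed two high in the end compartments, in the order asked, and the job is handed in at about 48 s of the 136 s allowed. The large round jar went into the far compartment and the large square one into the near one. Then the small round and small square jars went onto their lids. Each jar was lowered in small steps until the wrist force showed contact; the firmest was the large square jar, at about 10 N.

**Last checks, after the arm moved clear:**
- **Upright and seated:** Both stacks stand upright, with the small jars' lids at about 0.181 m as expected.
- **Centring:** The small round jar is about 1.5 mm off the centre of its base jar, and the small square jar about 1 mm off.
- **Other items:** The packed jar did not move, and the arm never went near the funnel or the spare lids. I did not re-measure those two.
- **Checks that disagreed:** The crate is turned about 3.0°. The depth points put the large square jar at 3.8° and the small square jar at 0.6°, from few and noisy points. Both were held by their flat sides and released with the jaws at 3.0° to match the crate, so I trusted that and did not regrip.
- **Grip reading:** The finger gap read 2 to 4 mm under the true jar widths throughout. I took this as pad flex, and no jar slipped.

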